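# Drive a stuck bearing plug out of its slanted block

### The arm

A 6-joint arm with a two-finger parallel gripper is mounted at the origin on the work surface. World frame = base frame: x ahead of the robot, y to its left, z up, the work surface at z = 0. Lengths are in m, angles in rad, forces in N, time in s.
With the tool pointing down it reaches from about 0.35 to 0.975 m from the base axis. Payload 4.9 kg.
Tool frame: the origin (TCP) lies at the very end of the fingers, on their centre line; the grasp point (between the pads) lies 19 mm behind it; z points along the fingers, y is the direction in which the jaws open and shut (so a half turn about z gives the same grasp; the last joint's range is limited). The gripper opens to 85 mm and grips with 20 to 120 N. Pads are 22 mm wide; open, the fingers measure 114 mm over their backs; the gripper's body (76 mm by 85 mm) begins 54 mm behind the grasp point. The pads swing forward as they close: fully open they stand 13 mm farther back than shut.
Start: joints at [-1.394, 0.053, 1.613, -0, 1.476, -0.119], TCP at [0.182, -0.598, 0.231] pointing down, gripper open.
Joint ranges: [-3.01, 3.01], [-1.01, 2.22], [0.06, 2.58], [-1.02, 4.17], [0.09, 2.62], [-3.14, 3.14]. Speed limits (rad/s): [2.57, 2.57, 3.14, 3.14, 3.14, 3.14].

### API

Orientations are given as a rotation vector (axis times angle).
In Python, from station import ctrl gives the robot as it stands.
- The arm moves only by the tool step_arm, never from a script. Its argument "moves" is a list of rows, each a list of 5 numbers: the opening, from 0 (shut) to 1 (fully open), then the shift along the world's x, y, z in m, then the turn about the world's z in degrees. A call has 1 to 20 rows; each row shifts and turns the pose as measured when the row begins; what a row does not reach is not made up. A row lasts 1/8 s, in which the tool goes at most 62.5 mm and 10.7 degrees, less where a joint would pass 70% of its speed; a pose out of reach is approached as far as the arm can. A call is refused whole if a number of a shift passes 0.0625 or a number of a turn 10.7, either way. A call with a gripper value outside its range is refused whole. The fingers move at their own pace and stop on an object; "newtons" is the grip in N (left out, the last holds). Time passes only in rows, so rows that do not move let the fingers close. It gives the time, the measured TCP pose, the force and the opening at its end, in the units of the state.
- ctrl.get_obs(): the state, without advancing time (a new reading comes with each control period).
- ctrl.get_image(name): name is "side" or "top" or "wrist"; returns a dict with "color" (480x640x3 uint8, red, green, blue), "camera_matrix" (3x3 intrinsics, pixels), "k1" (the pictures are not rectified: a ray, as slopes to the right and down, at radius r is drawn at 1 + k1 r^2 times it, then the intrinsics apply), "R" (3x3) and "t" (3): a world point X has camera coordinates R X + t; the wrist camera has in their place "T_tool_cam" (4x4, takes a point from camera to tool coordinates, whose origin is the TCP and whose axes are the flange's). Camera axes: x right, y down, z forward; pixel columns grow to the right and rows downward; lengths in m; the calibration is good to about 2 mm. A picture is of the moment at which its call begins: read the wrist's pose just before it. There is no depth.
- ctrl.finish_job(): hands the job in, once; it reports no verdict.
Trained networks look in a picture, given as the dict that the camera call returned (one of the last four; its "shot" number tells which), for a name from the list of things; names that differ only in an ending like _2 or _b are one class to them, and where a whole thing is asked for, a point or a joint stands for the part that bears it (a point fixed in the world has none). Each returns a list of dicts, best first, with "p" (0 to 1); they miss things now and then, are a little off and sometimes report something else, mostly with a low value. They report only what shows in the picture. A call takes as long as a camera call. They do not tell look-alikes from the thing itself.
- ctrl.spot_in(picture, query): "bbox" ([left, top, right, bottom] in pixels, round what is visible of it).
The state is a dict: "t": time; "q": joint angles; "dq": joint speeds; "effort": joint torques, N m; "tool_pos": TCP position; "tool_rot": TCP orientation; "contact_force": force on the tool from outside, world axes, zero at the start; "wrist_torque": the same for the moment, N m; "opening": finger opening in m.
Only numpy, scipy, OpenCV 4.12 (cv2) and the standard library are available. Lean on these libraries where they do the work, as an engineer would, in place of code of your own. Each camera call takes 0.05 s, during which the arm holds its last target.

### The job

A steel bearing plug is stuck in the slanted bearing block on the bench. Take the long drift with the square handle from the wooden stand, put it through the access hole on the block's upper face, push the plug out with it so that it drops into the catch pan below, then stand the drift back upright in its own hole in the stand. Leave the short ball-handled drift where it stands and do not touch the plug with the gripper.

Things in the scene. Friction and masses are not known exactly. Their poses are not given: they have to be found in the camera images.
- mouth (a point): Centre of the round access hole's mouth, 145 mm above the bench, on the upper face (74 x 70 mm) of the dark steel bearing block. z is the hole's axis, pointing out of the mouth, up and back towards the robot, 35 degrees from vertical: a tool goes in along -z. The hole is 20 mm in diameter and 18 mm long; then comes a 31 mm bore, 30 mm long, open at the bottom, with the plug in it.
- housing: Fixed blue bracket with the slanted block (48 mm thick, its highest edge 166 mm above the bench). Origin at bench level straight below the mouth, z up, x horizontal, the way the plug comes out. At its foot is the catch pan: floor 6 mm, rim 36 mm above the bench, inside x from -57 to 152 mm, y from -77 to 77 mm. Cheek plates carry the block at y = +-39 mm.
- plug: The stuck steel cylinder, 30 mm in diameter, 40 mm long, 0.16 kg; origin at its centre, at first 38 mm below the mouth on the hole's axis (back face 18 mm below the mouth). A steady push of 6 to 12 N moves it; it stays where it is left until nearly out and drops once its back face is 43 to 48 mm below the mouth (55 is sure). Its own axes start parallel to the bracket's.
- drift_grip (a point): Long drift, at the centre of its square wooden handle (26 x 26 mm, faces along its x and y, 60 mm long). z points from nose to handle. Under the handle a steel collar (34 mm in diameter, from 30 to 36 mm below this point), then a round steel shank 12 mm in diameter, 75 mm long. 0.2 kg. It starts upright in the stand, its collar resting on the stand's top.
- drift_nose (a point): Tip of the long drift's shank, 111 mm from the handle's centre along the drift; at the start 15 mm above the bench.
- short_grip (a point): The other tool in the stand, not needed: a short drift; this point is the centre of its ball handle (38 mm in diameter). Its shank is 35 mm long. It stands 90 mm from the long drift.
- stand: Fixed wooden stand, 70 mm (x) by 170 mm (y), top 90 mm above the bench; origin at the middle of its underside. Two 20 mm holes at y = +45 and -45 mm through the 10 mm top board, open below down to the 8 mm base board. One holds the long drift, the other the short one.
Things that resemble listed ones, but are neither listed nor needed, are in the scene too. What is shaped like the part that bears drift_grip but black or purple is not meant.

How it is judged:
By the outcome, as a careful person would: the job done as asked, in the order asked, and still so for the second after the job is handed in, with the robot touching nothing.
It also fails if it takes over 64 s, if anything falls off the work surface, if the arm or the gripper's body presses on something with over 40 N, if the wrist force passes 120 N, or if a joint passes its speed limit or range.

## Working session

There is one attempt and no reset: what is moved stays moved. The work goes in short steps, Python scripts to look and compute and a tool call to move; the robot and the scene stay as the last step left them, time stands still between calls to the robot, and variables do not carry over. Pictures are saved under pics/ and viewed, and the job is handed in when it is done.

Besides the shell and the picture viewer there is one more tool, called after "Emit:" by a JSON object that holds its "name" and its "arguments", one argument or row to a line. step_arm: Moves the arm, as the interface text tells. Its arguments: {"type":"object","properties":{"moves":{"type":"array","items":{"type":"array","items":{"type":"number"}}},"newtons":{"type":"number"}},"required":["moves"]}

```bash
ls; mkdir -p pics
cat > h.py <<'E'
from station import ctrl
import cv2, numpy as np
from scipy.spatial.transform import Rotation as Ro
def snap(name,fn):
    o=ctrl.get_obs(); p=ctrl.get_image(name)
    cv2.imwrite(f'pics/{fn}.png',p['color'][:,:,::-1]); 
    if name=='wrist':
        T=np.array(p['T_tool_cam']);Rt=Ro.from_rotvec(o['tool_rot']).as_matrix()
        Rc=Rt@T[:3,:3]; c=Rt@T[:3,3]+np.array(o['tool_pos'])
        p['R']=Rc.T; p['t']=-Rc.T@c
    return p
def ray(p,uv):
    K=np.array(p['camera_matrix']); k=p['k1']
    d=np.array([(uv[0]-K[0,2])/K[0,0],(uv[1]-K[1,2])/K[1,1]])
    s=d.copy()
    for _ in range(30): s=d/(1+k*(s@s))
    R=np.array(p['R']);t=np.array(p['t'])
    v=R.T@np.array([s[0],s[1],1]); return -R.T@t, v/np.linalg.norm(v)
def atz(p,uv,z):
    c,v=ray(p,uv); return c+v*(z-c[2])/v[2]
def proj(p,X):
    K=np.array(p['camera_matrix']);x=np.array(p['R'])@np.array(X)+np.array(p['t'])
    s=x[:2]/x[2]; s=s*(1+p['k1']*(s@s)); return [K[0,0]*s[0]+K[0,2],K[1,1]*s[1]+K[1,2]]
def tri(rs):
    A=np.zeros((3,3));b=np.zeros(3)
    for c,v in rs:
        M=np.eye(3)-np.outer(v,v);A+=M;b+=M@c
    X=np.linalg.solve(A,b); return X,[float(np.linalg.norm((np.eye(3)-np.outer(v,v))@(X-c))) for c,v in rs]
E
python3 - <<'E'
from h import *
np.set_printoptions(precision=3,suppress=True)
print(ctrl.get_obs())
for n in ['top','side','wrist']:
    p=snap(n,n+'0')
    print(n,-np.array(p['R']).T@p['t'],np.array(p['R'])[2],p['k1'])
    for q in ['drift_grip','short_grip','stand','housing','plug','mouth','drift_nose']:
        try: r=ctrl.spot_in(p,q)
        except Exception as e: print(q,e);continue
        print(q,[(np.round(d['bbox']).astype(int).tolist(),round(d['p'],2)) for d in r[:4]])
print(ctrl.get_obs()['t'])
E
```

```text
pics
{'t': 0.0, 'q': array([-1.394,  0.053,  1.614, -0.   ,  1.476, -0.119]), 'dq': array([-0.001, -0.   , -0.001,  0.   , -0.001, -0.   ]), 'effort': array([  0.002, -39.369, -37.017,  -0.   ,   0.007,  -0.   ]), 'tool_pos': array([ 0.182, -0.597,  0.23 ]), 'tool_rot': array([-3.105, -0.463,  0.   ]), 'contact_force': array([0.166, 0.553, 0.523]), 'wrist_torque': array([ 0.016, -0.023, -0.003]), 'opening': 0.08551471018274427}
top [0.387 0.029 0.937] [ 0.198 -0.02  -0.98 ] 0.02749841754182623
drift_grip [([418, 228, 448, 257], 0.77), ([420, 164, 454, 199], 0.72)]
short_grip [([475, 224, 504, 254], 0.95)]
stand [([390, 218, 514, 280], 0.94)]
housing [([167, 191, 274, 330], 0.58)]
plug []
mouth [([168, 194, 272, 328], 0.82)]
drift_nose [([410, 293, 444, 322], 0.87), ([419, 228, 447, 257], 0.78), ([421, 164, 454, 202], 0.56), ([169, 192, 275, 331], 0.53)]
side [0.502 0.701 0.602] [ 0.09  -0.821 -0.564] 0.025589353723590138
drift_grip [([277, 168, 300, 240], 0.94), ([339, 173, 363, 215], 0.91), ([391, 187, 417, 260], 0.68)]
short_grip [([340, 156, 362, 177], 0.63)]
stand [([329, 171, 371, 264], 0.89)]
housing [([239, 283, 420, 454], 0.77)]
plug []
mouth [([236, 284, 422, 457], 0.76)]
drift_nose [([336, 168, 359, 213], 0.92), ([394, 184, 415, 259], 0.82), ([283, 168, 305, 244], 0.79)]
wrist [ 0.256 -0.576  0.373] [-0.285 -0.087 -0.954] -0.017634579869486473
drift_grip []
short_grip []
stand []
housing []
plug []
mouth []
drift_nose []
1.2
```

View pics/top0.png

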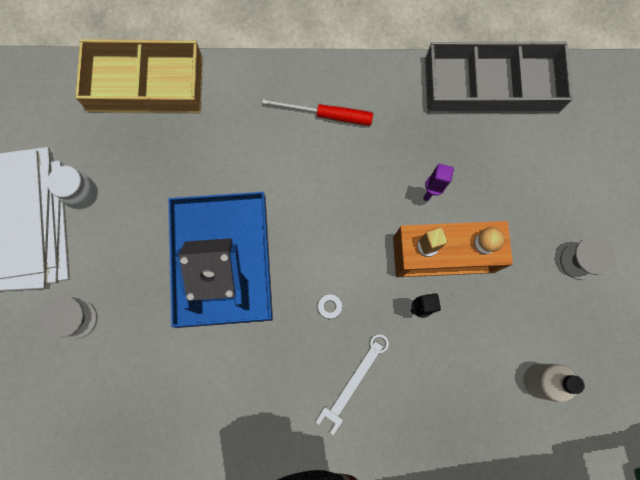

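View pics/side0.png

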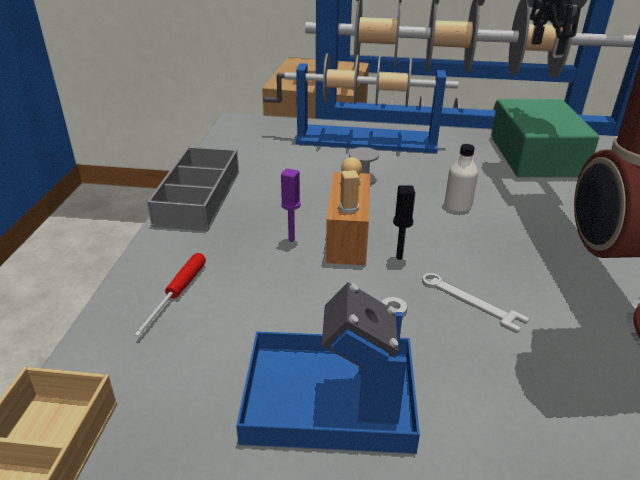

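Run:
```python
import cv2
t=cv2.imread('pics/top0.png');s=cv2.imread('pics/side0.png')
cv2.imwrite('pics/z1.png',cv2.resize(t[150:330,385:525],None,fx=4,fy=4,interpolation=cv2.INTER_CUBIC)[:600])
cv2.imwrite('pics/z2.png',cv2.resize(t[185:335,160:285],None,fx=4,fy=4,interpolation=cv2.INTER_CUBIC))
cv2.imwrite('pics/z3.png',cv2.resize(s[150:270,270:430],None,fx=5,fy=5,interpolation=cv2.INTER_CUBIC))
cv2.imwrite('pics/z4.png',cv2.resize(s[275:405,300:420],None,fx=4.5,fy=4.5,interpolation=cv2.INTER_CUBIC))
```

```text
(no output)
```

View pics/z1.png

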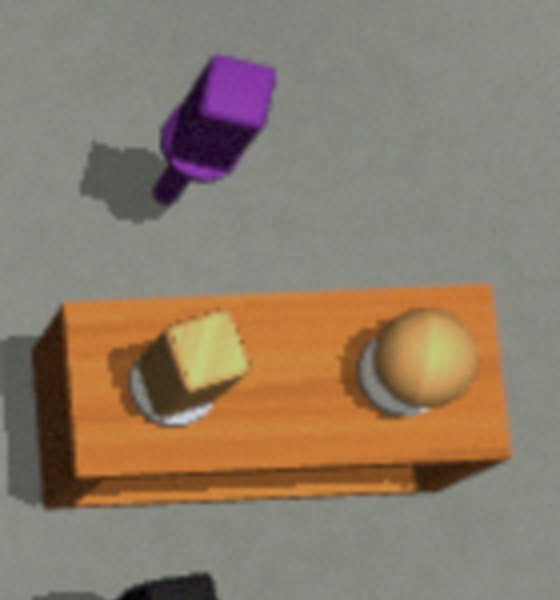

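View pics/z2.png

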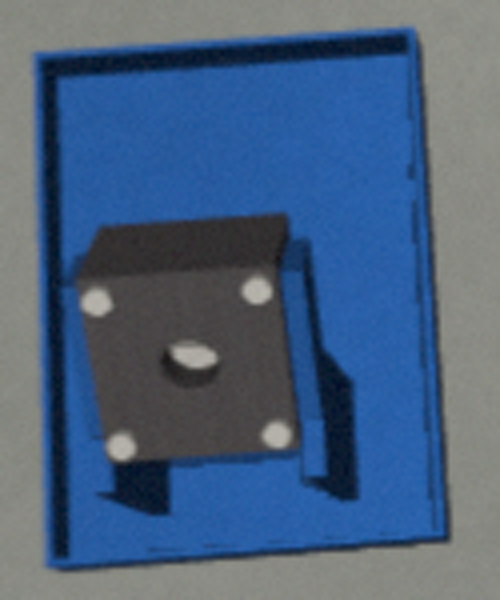

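View pics/z3.png

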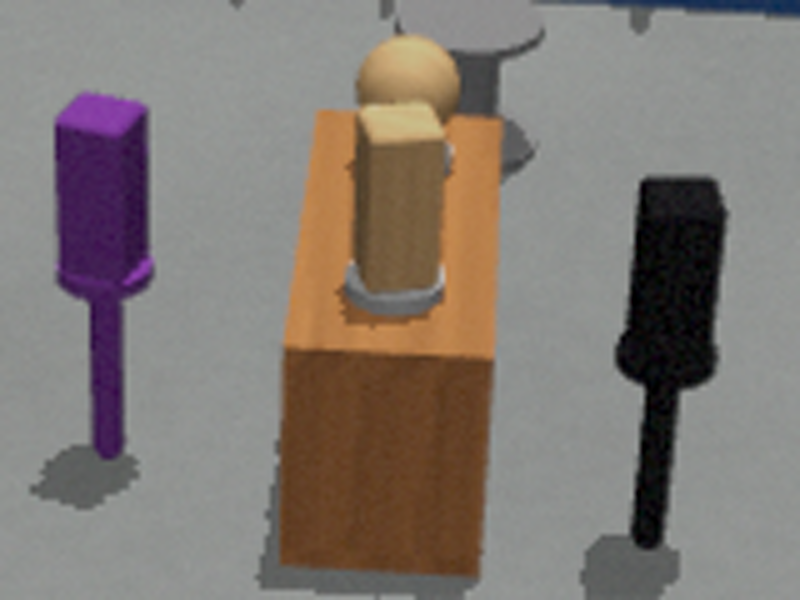

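View pics/z4.png

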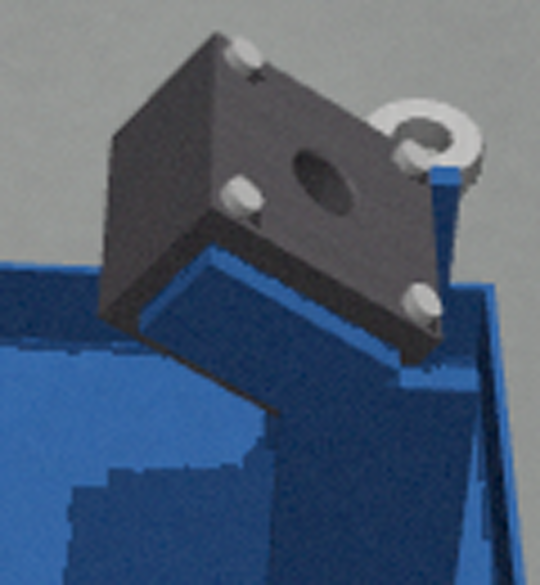

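Run:
```python
from h import *
np.set_printoptions(precision=4,suppress=True)
p=snap('top','top1'); s=snap('side','side1')
T=lambda x,y:(160+x/4,185+y/4); S=lambda x,y:(300+x/4.5,275+y/4.5)
Z=lambda x,y:(385+x/4,150+y/4); W=lambda x,y:(270+x/5,150+y/5)
print('mouth',atz(p,T(190,362),.145),tri([ray(p,T(190,362)),ray(s,S(325,182))]))
c=[atz(p,T(*k),.036) for k in [(36,54),(413,30),(448,538),(50,568)]]
for k in c: print('pan',k)
d=c[0]-c[3];d2=c[1]-c[2];e=c[0]-c[1]
print('yaw',np.degrees([np.arctan2(d[1],d[0]),np.arctan2(d2[1],d2[0]),np.arctan2(e[1],e[0])-np.pi/2]),[np.linalg.norm(x) for x in(d,d2,e)],sum(c)/4)
# bolts 
for a,b in [((97,302),(242,195)),((258,291),(243,55)),((277,435),(410,155)),((121,447),(421,303))]:
    print('bolt',tri([ray(p,T(*a)),ray(s,S(*b))]))
h=[atz(p,Z(*k),.156) for k in [(168,345),(235,310),(247,362),(188,392)]]
for k in h: print('htop',k)
print(sum(h)/4)
for i in range(4):
    v=h[(i+1)%4]-h[i]; print(np.degrees(np.arctan2(v[1],v[0])),np.linalg.norm(v))
print('side tri top',tri([ray(p,Z(209,350)),ray(s,W(400,122))]))
g=[atz(p,Z(*k),.09) for k in [(65,303),(493,286),(511,457),(77,476)]]
for k in g: print('stand',k)
e=g[0]-g[1];print(np.degrees(np.arctan2(e[1],e[0]))-90,np.linalg.norm(e),sum(g)/4)
a=np.radians(np.degrees(np.arctan2(e[1],e[0]))-90)
for y in(.045,-.045): print('hole',sum(g)[:2]/4+y*np.array([-np.sin(a),np.cos(a)]))
```

```text
mouth [0.5027 0.1797 0.145 ] (array([0.5021, 0.18  , 0.1437]), [0.0008040941686152614, 0.0008040941686152678])
pan [0.6494 0.2691 0.036 ]
pan [0.6599 0.1116 0.036 ]
pan [0.4466 0.0944 0.036 ]
pan [0.4358 0.2532 0.036 ]
yaw [4.2474 4.6099 3.7875] [np.float64(0.21424832233018387), np.float64(0.21398185418609816), np.float64(0.15784358960460257)] [0.5479 0.1821 0.036 ]
bolt (array([0.5216, 0.2096, 0.1628]), [7.264588690539108e-06, 7.264588690461221e-06])
bolt (array([0.5256, 0.1534, 0.1621]), [0.00012184624096243586, 0.00012184624096248687])
bolt (array([0.4784, 0.1501, 0.1296]), [0.0004102858655295082, 0.0004102858655295193])
bolt (array([0.4743, 0.2065, 0.129 ]), [0.0002613290536042229, 0.0002613290536041947])
htop [ 0.5572 -0.1373  0.156 ]
htop [ 0.5701 -0.1622  0.156 ]
htop [ 0.5508 -0.1656  0.156 ]
htop [ 0.5398 -0.1437  0.156 ]
[ 0.5545 -0.1522  0.156 ]
-62.59306347702099 0.028125235134602387
-170.06854717172803 0.019623388761794067
116.6622608600619 0.02449504018164959
20.40251573098043 0.018537679010976756
side tri top (array([ 0.556 , -0.1529,  0.1524]), [7.262080019500294e-05, 7.26208001950678e-05])
stand [ 0.5886 -0.1114  0.09  ]
stand [ 0.595 -0.281  0.09 ]
stand [ 0.5266 -0.283   0.09  ]
stand [ 0.5197 -0.1136  0.09  ]
2.1602977654699203 0.16972538452806757 [ 0.5575 -0.1972  0.09  ]
hole [ 0.5558 -0.1523]
hole [ 0.5592 -0.2422]
```

Emit:
{"name": "step_arm", "arguments": {
  "moves": [
    [1,0.037,0.044,0.006,0],
    [1,0.037,0.044,0.006,0],
    [1,0.037,0.044,0.006,0],
    [1,0.037,0.044,0.006,0],
    [1,0.037,0.044,0.006,0],
    [1,0.037,0.044,0.006,0],
    [1,0.037,0.044,0.006,0],
    [1,0.037,0.044,0.006,0],
    [1,0.037,0.044,0.006,0],
    [1,0.037,0.044,0.006,0],
    [1,0,0,0,0]
  ],
  "newtons": 20
}}

```text
t: 2.68
tool_pos: [0.5609, -0.1425, 0.2946]
tool_rot: [3.105, 0.458, 0.008]
contact_force: [0.1, -0.6, -0.5]
opening: 0.0855
```

Run:
```python
from h import *
np.set_printoptions(precision=4,suppress=True)
p=snap('wrist','w1');o=ctrl.get_obs()
print(o['t'],o['tool_pos'],o['tool_rot'],p['shot'])
for q in ['drift_grip','short_grip','stand']:
    print(q,[(np.round(d['bbox']).astype(int).tolist(),round(d['p'],2)) for d in ctrl.spot_in(p,q)])
print(proj(p,[.556,-.1525,.156]))
```

```text
2.725 [ 0.5599 -0.1439  0.2943] [3.1046 0.4546 0.0069] 6
drift_grip [([359, 87, 412, 129], 0.86), ([310, 191, 345, 244], 0.76), ([274, 257, 310, 326], 0.66)]
short_grip [([395, 216, 440, 262], 0.62)]
stand [([280, 158, 459, 268], 0.9)]
[np.float64(327.7839712447405), np.float64(229.93988448854375)]
```

View pics/w1.png

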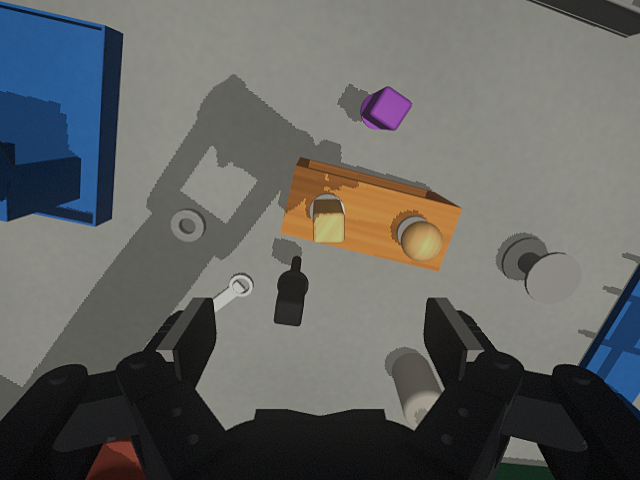

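Run:
```python
import cv2
t=cv2.imread('pics/w1.png')
cv2.imwrite('pics/z5.png',cv2.resize(t[180:260,290:370],None,fx=7,fy=7,interpolation=cv2.INTER_CUBIC))
```

```text
(no output)
```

View pics/z5.png

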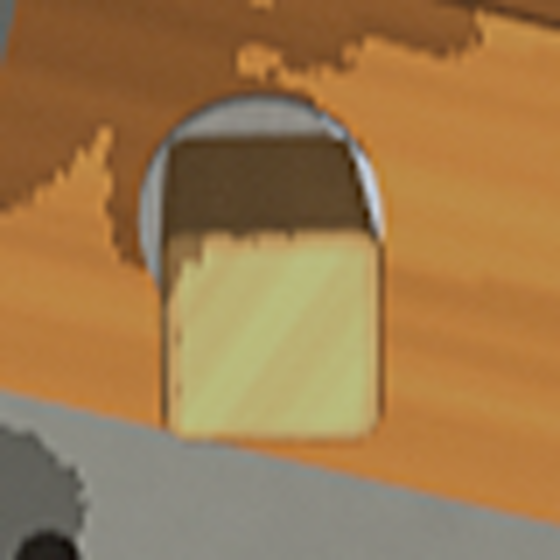

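Run:
```python
from h import *
np.set_printoptions(precision=4,suppress=True)
p=snap('wrist','w2')
h=[atz(p,(290+x/7,180+y/7),.156) for x,y in [(165,235),(382,232),(381,438),(166,436)]]
for i in range(4):
    v=h[(i+1)%4]-h[i]; print(np.degrees(np.arctan2(v[1],v[0])),np.linalg.norm(v))
print(sum(h)/4)
R=Ro.from_rotvec(ctrl.get_obs()['tool_rot']).as_matrix();print(np.degrees(np.arctan2(R[1,1],R[0,1])),R[:,2],ctrl.get_obs()['tool_pos'])
```

```text
-72.88598483539337 0.02483022727144254
-162.73467097764532 0.02487925205293216
105.70957734151634 0.025224283139857237
16.35650348200086 0.024263048481607048
[ 0.5553 -0.1567  0.156 ]
-73.63254342569091 [ 0.0041 -0.003  -1.    ] [ 0.5583 -0.1465  0.2937]
```

Emit:
{"name": "step_arm", "arguments": {
  "moves": [
    [1,-0.002,-0.007,-0.03,0],
    [1,0,0,-0.04,0],
    [1,0,0,-0.03,0],
    [1,0,0,0,0],
    [1,0,0,0,0]
  ]
}}

```text
t: 3.55
tool_pos: [0.5537, -0.1599, 0.1936]
tool_rot: [3.106, 0.43, 0.011]
contact_force: [0.1, -0.1, -0.4]
opening: 0.0854
```

Run:
```python
from h import *
p=snap('wrist','w3');o=ctrl.get_obs()
print(o['t'],o['tool_pos'],o['tool_rot'])
print(proj(p,[.556,-.1535,.156]),proj(p,o['tool_pos']))
t=cv2.imread('pics/w3.png')
u,v=map(int,proj(p,[.556,-.1535,.156]))
print(u,v);cv2.imwrite('pics/z6.png',cv2.resize(t[v-60:v+60,u-80:u+80],None,fx=5,fy=5,interpolation=cv2.INTER_CUBIC))
```

```text
3.6 [ 0.55363119 -0.15979739  0.19357451] [3.10570594 0.43040686 0.01027268]
[np.float64(307.17185190531774), np.float64(263.19456020962633)] [np.float64(317.395159412888), np.float64(303.3596921665076)]
307 263
```

View pics/z6.png

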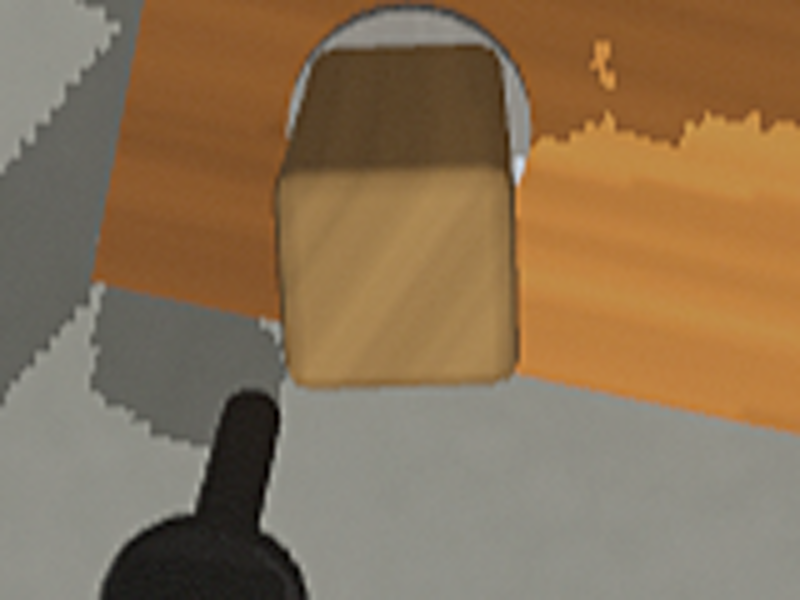

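Run:
```python
from h import *
p=snap('wrist','w4');o=ctrl.get_obs()
print(o['tool_pos'],o['tool_rot'])
b=(227,203)
h=[atz(p,(b[0]+x/5,b[1]+y/5),.156) for x,y in [(277,172),(513,168),(517,380),(288,386)]]
for i in range(4):
    v=h[(i+1)%4]-h[i]; print(np.degrees(np.arctan2(v[1],v[0])),np.linalg.norm(v))
print(sum(h)/4)
```

```text
[ 0.55389514 -0.1596349   0.19381779] [3.10538206 0.4309366  0.01116234]
-73.38066415841135 0.024774291786907238
-162.76349841648997 0.024241890932314165
107.1877541619067 0.02496271273271559
16.792302136348056 0.02448824147572407
[ 0.55841464 -0.15249685  0.156     ]
```

Emit:
{"name": "step_arm", "arguments": {
  "moves": [
    [1,0.003,0.007,0,1],
    [1,0,0,0,0],
    [1,0,0,-0.03,0],
    [1,0,0,-0.03,0],
    [1,0,0,-0.02,0],
    [1,0,0,0,0]
  ]
}}

```text
t: 4.4
tool_pos: [0.5605, -0.1525, 0.1179]
tool_rot: [3.095, 0.462, 0.025]
contact_force: [-0.6, 1.0, 0.3]
opening: 0.0855
```

Emit:
{"name": "step_arm", "arguments": {
  "moves": [
    [1,-0.003,0,-0.009,0],
    [1,0,0,0,0],
    [0,0,0,0,0],
    [0,0,0,0,0],
    [0,0,0,0,0],
    [0,0,0,0,0],
    [0,0,0,0,0],
    [0,0,0,0,0]
  ],
  "newtons": 40
}}

```text
t: 5.4
tool_pos: [0.5599, -0.1534, 0.1128]
tool_rot: [3.092, 0.462, 0.035]
contact_force: [-0.2, 1.6, 0.9]
opening: 0.0258
```

Run:
```python
from h import *
p=snap('side','s2');w=snap('wrist','w5');o=ctrl.get_obs();print(o['tool_pos'],o['tool_rot'],o['contact_force'],o['opening'])
t=cv2.imread('pics/s2.png')
a=cv2.resize(t[110:290,260:440],(600,600),interpolation=cv2.INTER_CUBIC)
cv2.imwrite('pics/z7.png',a)
```

```text
[ 0.55985406 -0.15336249  0.11277111] [3.09194704 0.461614   0.03476185] [-0.83005062  0.52806229  0.14071681] 0.02578468369888612
```

View pics/z7.png

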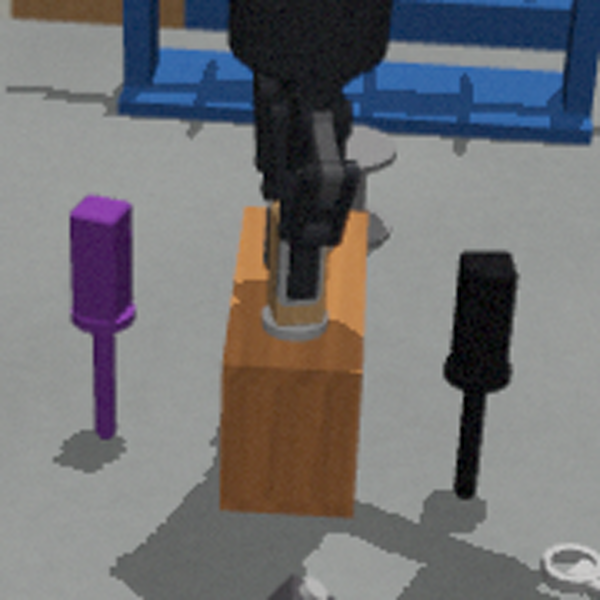

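View pics/w5.png

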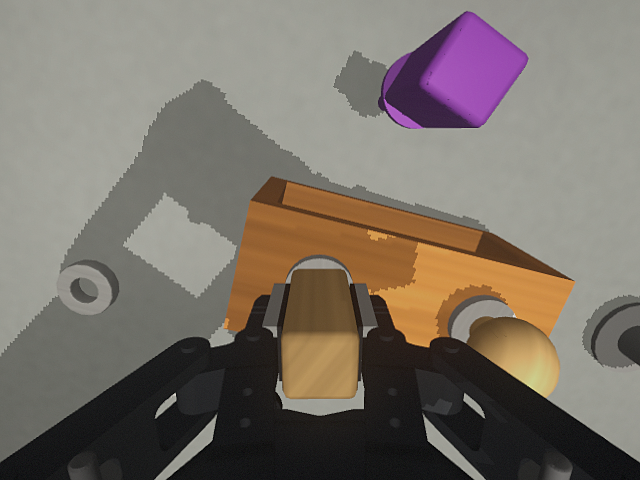

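Emit:
{"name": "step_arm", "arguments": {
  "moves": [
    [0,0,0,0.02,0],
    [0,0,0,0.03,0],
    [0,0,0,0.025,0],
    [0,0,0,0,0],
    [0,0,0,0,0]
  ]
}}

```text
t: 6.12
tool_pos: [0.5584, -0.1531, 0.1907]
tool_rot: [3.093, 0.462, 0.031]
contact_force: [-0.1, 0.1, -2.9]
opening: 0.0256
```

Run:
```python
from h import *
p=snap('side','s3');w=snap('top','t3');o=ctrl.get_obs();print(o['tool_pos'],o['tool_rot'],o['contact_force'],o['opening'])
t=cv2.imread('pics/s3.png')
a=cv2.resize(t[110:290,260:440],(600,600),interpolation=cv2.INTER_CUBIC)
cv2.imwrite('pics/z8.png',a)
q=snap('wrist','w6')
# black top
print(tri([ray(w,(430,300)),ray(p,(405,188))]))
```

```text
[ 0.55840346 -0.15310706  0.19041761] [3.09266412 0.46171502 0.03071948] [-0.50121335 -0.22130744 -2.2161765 ] 0.025725854159784883
(array([ 0.46543829, -0.14045897,  0.14112287]), [0.0008316854839845996, 0.0008316854839846782])
```

View pics/z8.png

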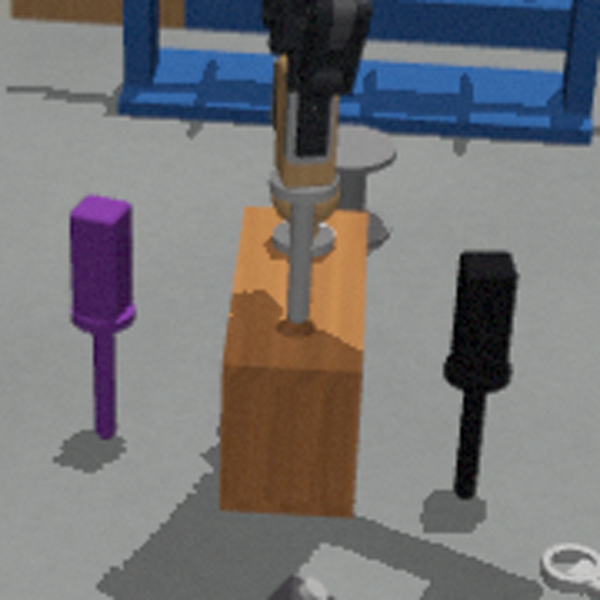

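View pics/w6.png

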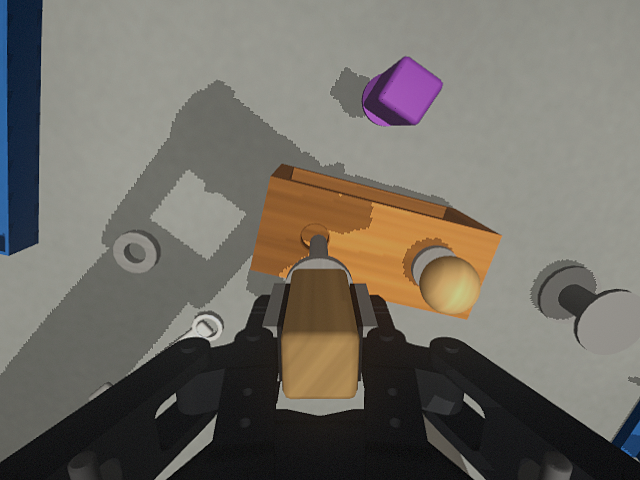

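Emit:
{"name": "step_arm", "arguments": {
  "moves": [
    [0,0,0,-0.008,0],
    [0,0,0,0,0],
    [0,-0.0098,-0.003,0,0],
    [0,-0.0097,-0.003,-0.001,0],
    [0,0,0,0,0]
  ],
  "newtons": 20
}}

```text
t: 6.9
tool_pos: [0.5381, -0.1581, 0.1791]
tool_rot: [3.096, 0.462, 0.033]
contact_force: [0.5, 1.0, -2.2]
opening: 0.0259
```

```bash
cat > look.py <<'E'
import sys
from h import *
n,b,f=sys.argv[1],sys.argv[2],sys.argv[3]
p=snap(n,f);o=ctrl.get_obs();print(o['t'],o['tool_pos'],o['tool_rot'],o['contact_force'],o['wrist_torque'],o['opening'])
x0,y0,x1,y1=map(int,b.split(','))
t=cv2.imread(f'pics/{f}.png')[y0:y1,x0:x1];s=min(800/(x1-x0),600/(y1-y0))
cv2.imwrite(f'pics/{f}z.png',cv2.resize(t,None,fx=s,fy=s,interpolation=cv2.INTER_CUBIC)); print('scale',s)
E
python3 look.py side 260,110,440,290 s4
```

```text
6.95 [ 0.53816722 -0.15806438  0.17904133] [3.09601964 0.46260523 0.0327147 ] [ 1.92683186  0.76285387 -0.55741405] [ 0.30222188 -0.21946081  0.03324285] 0.025439226574323216
scale 3.3333333333333335
```

View pics/s4z.png

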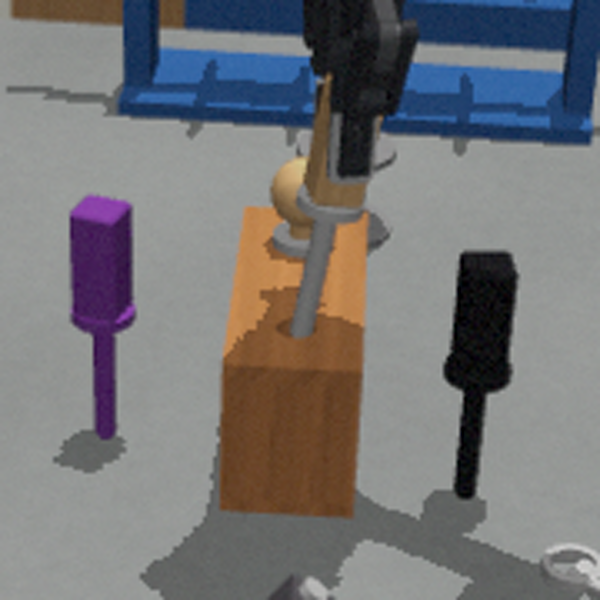

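Pivoting in the stand hole works: the shank leans about 10°. I'll continue.

Emit:
{"name": "step_arm", "arguments": {
  "moves": [
    [0,-0.0096,-0.0029,-0.001,0],
    [0,-0.0093,-0.0028,-0.002,0],
    [0,-0.009,-0.0027,-0.003,0],
    [0,-0.0087,-0.0026,-0.004,0],
    [0,0,0,0,0]
  ]
}}

```text
t: 7.58
tool_pos: [0.4995, -0.1698, 0.1688]
tool_rot: [3.096, 0.462, 0.036]
contact_force: [1.6, 1.4, -2.7]
opening: 0.0254
```

```bash
python3 look.py side 260,110,440,290 s5
```

```text
7.625 [ 0.49961296 -0.16975649  0.16891895] [3.09561206 0.46262064 0.03582754] [ 1.89665657  0.42231798 -1.80101799] [ 0.33464811 -0.22242261  0.03715149] 0.025376598523785113
scale 3.3333333333333335
```

View pics/s5z.png

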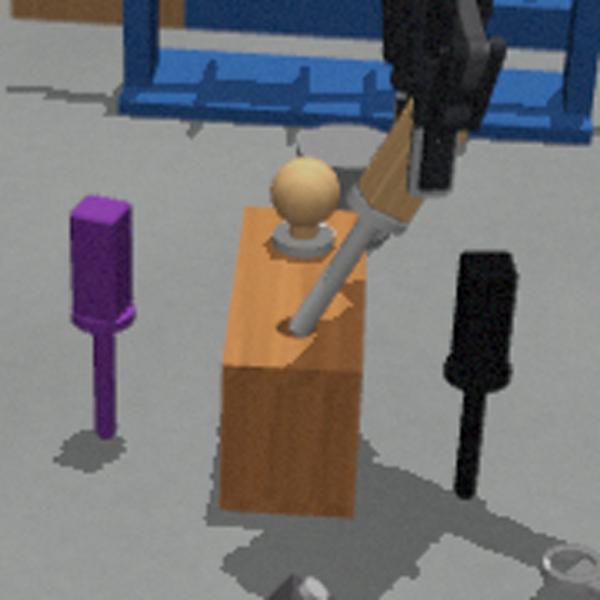

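Emit:
{"name": "step_arm", "arguments": {
  "moves": [
    [0,-0.008,-0.0024,-0.004,0],
    [0,0,0,0,0],
    [0,-0.007,-0.002,0.011,0],
    [0,-0.007,-0.002,0.02,0],
    [0,0,0,0.04,0],
    [0,0,0,0.04,0],
    [0,0,0,0,0],
    [0,0,0,0,0]
  ],
  "newtons": 40
}}

```text
t: 8.62
tool_pos: [0.4697, -0.1782, 0.2779]
tool_rot: [3.095, 0.46, 0.01]
contact_force: [-0.3, 0.6, -1.8]
opening: 0.0254
```

```bash
python3 look.py side 260,50,500,230 s6;python3 look.py top 330,150,530,300 t6
```

```text
8.675 [ 0.46989248 -0.17822474  0.27806719] [3.09435349 0.46055294 0.01050871] [-3.99409413e-02 -8.38525446e-04 -2.43553779e+00] [0.03927686 0.04908357 0.03418666] 0.025690650621413753
scale 3.3333333333333335
8.725 [ 0.46992743 -0.17807352  0.27768143] [3.09485388 0.4607727  0.01016532] [-0.60637419  0.28822356 -2.3813373 ] [-0.00901321  0.04011755 -0.00533903] 0.025621505056640407
scale 4.0
```

View pics/s6z.png

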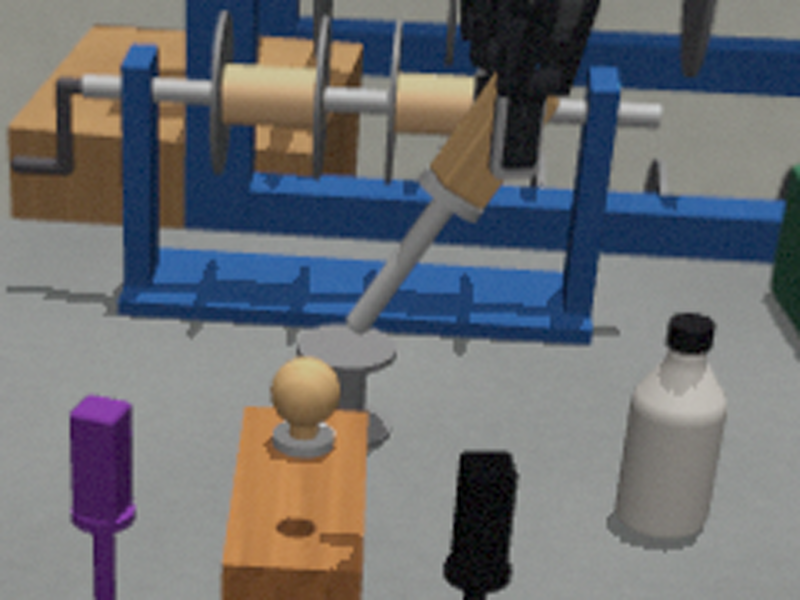

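View pics/t6z.png

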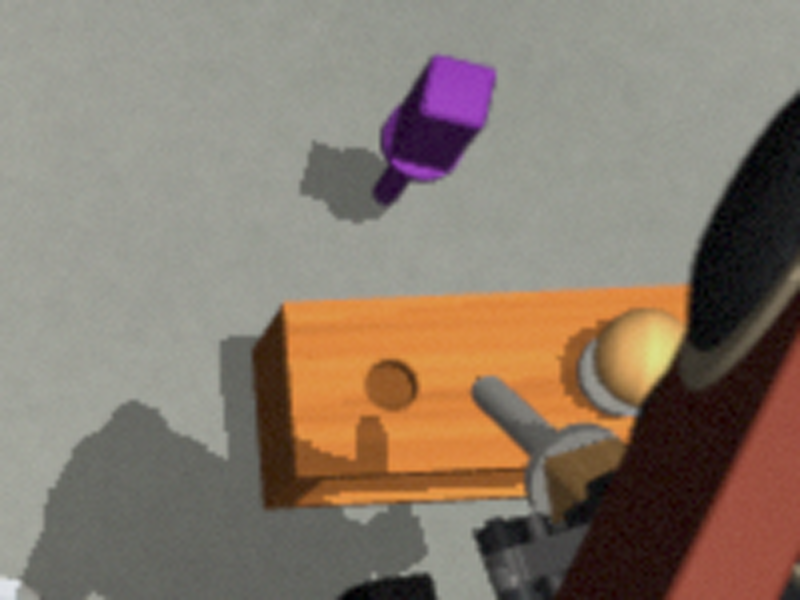

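Run:
```python
from h import *
np.set_printoptions(precision=4,suppress=True)
p=snap('top','t7'); s=snap('side','s7');o=ctrl.get_obs();R=Ro.from_rotvec(o['tool_rot']).as_matrix();print(o['t'],o['tool_pos'],R)
n,e=tri([ray(p,(451.5,247.2)),ray(s,(367.5,146.5))]);print('nose',n,e)
c,e=tri([ray(p,(465,260)),ray(s,(392.6,111.5))]);print('collar',c,e)
# use ray plane: axis lies in plane through pad center normal to jaw
g=o['tool_pos']-.019*R[:,2];v=g-n;print('g',g,np.linalg.norm(v))
v=c-n;print(v/np.linalg.norm(v),np.linalg.norm(v),'tilt',np.degrees(np.arccos(v[2]/np.linalg.norm(v))),'az',np.degrees(np.arctan2(v[1],v[0])))
print('tool frame nose',R.T@(n-o['tool_pos']),'axis',R.T@(v/np.linalg.norm(v)))
print('hole',atz(p,(427.75,246.25),.09), atz(s,(260+296/3.3333,50+527/3.3333),.09))
```

```text
8.825 [ 0.47   -0.1779  0.2774] [[ 0.9566  0.2914  0.0079]
 [ 0.2915 -0.9565 -0.011 ]
 [ 0.0044  0.0128 -0.9999]]
nose [ 0.5311 -0.1603  0.201 ] [0.0009038178946163249, 0.0009038178946163518]
collar [ 0.4991 -0.1598  0.2631] [0.004304710265783001, 0.0043047102657829735]
g [ 0.4698 -0.1777  0.2964] 0.11466378401344517
[-0.4573  0.0079  0.8893] 0.06985276200793811 tilt 27.216108449187956 az 179.00997211193118
tool frame nose [ 0.0632 -0.      0.0767] axis [-0.4312 -0.1294 -0.8929]
hole [ 0.5556 -0.1518  0.09  ] [ 0.5552 -0.149   0.09  ]
```

Run:
```python
from h import *
np.set_printoptions(precision=4,suppress=True)
s=snap('side','s7');o=ctrl.get_obs();R=Ro.from_rotvec(o['tool_rot']).as_matrix();o_=o['tool_pos']
def pl(uv):
    c,v=ray(s,uv);n=R[:,1];return R.T@(c+v*((o_-c)@n)/(v@n)-o_)
P=[pl((260+x/3.3333,50+y/3.3333)) for x,y in [(357,325),(440,207),(378,292),(420,233)]]
print(np.array(P))
d=P[1]-P[0];print(np.degrees(np.arctan2(-d[0],-d[2])),np.linalg.norm(d))
```

```text
[[0.0627 0.     0.0789]
 [0.0266 0.     0.0207]
 [0.0535 0.     0.0621]
 [0.0352 0.     0.0331]]
31.856779066194864 0.068495137539639
```

Emit:
{"name": "step_arm", "arguments": {
  "moves": [
    [0,-0.007,0.044,0,-1.6],
    [0,-0.007,0.044,0,-1.6],
    [0,-0.007,0.044,0,-1.6],
    [0,-0.007,0.044,0,-1.6],
    [0,-0.007,0.044,0,-1.6],
    [0,-0.007,0.044,0,-1.6],
    [0,-0.007,0.044,0,-1.6],
    [0,-0.005,0.03,0,-1.6],
    [0,0,0,0,0],
    [0,0,0,0,0]
  ],
  "newtons": 60
}}

```text
t: 10.12
tool_pos: [0.4094, 0.1694, 0.2682]
tool_rot: [3.129, 0.1, -0.014]
contact_force: [0.4, -1.5, -2.0]
opening: 0.0253
```

```bash
python3 look.py side 300,180,480,350 s8;python3 look.py top 150,180,310,310 t8;python3 look.py wrist 0,0,640,480 w8
```

```text
10.175 [0.40942714 0.16922258 0.26820789] [ 3.12932288  0.0990634  -0.0139847 ] [ 0.21381535  0.33356515 -2.54586663] [0.00988629 0.05955597 0.01953646] 0.02539847227644106
scale 3.5294117647058822
10.225 [0.40957523 0.16899745 0.26837687] [ 3.12938957  0.09790979 -0.01341186] [-0.00225661  0.29933282 -1.39432229] [0.04934207 0.0697313  0.03271058] 0.025043248051262724
scale 4.615384615384615
10.275 [0.4097164  0.16890867 0.26858498] [ 3.12952715  0.09733246 -0.01276515] [-0.82901698 -0.44896699 -1.81728295] [-0.01172537  0.06683415 -0.03520814] 0.02530796364873551
scale 1.25
```

View pics/s8z.png

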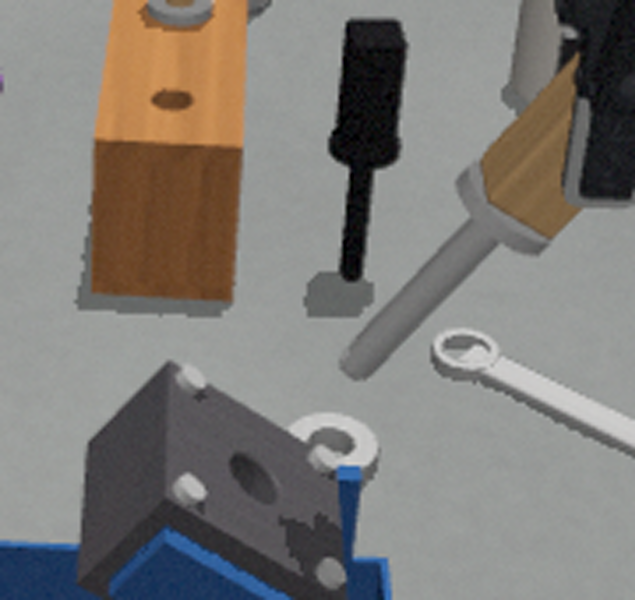

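View pics/t8z.png

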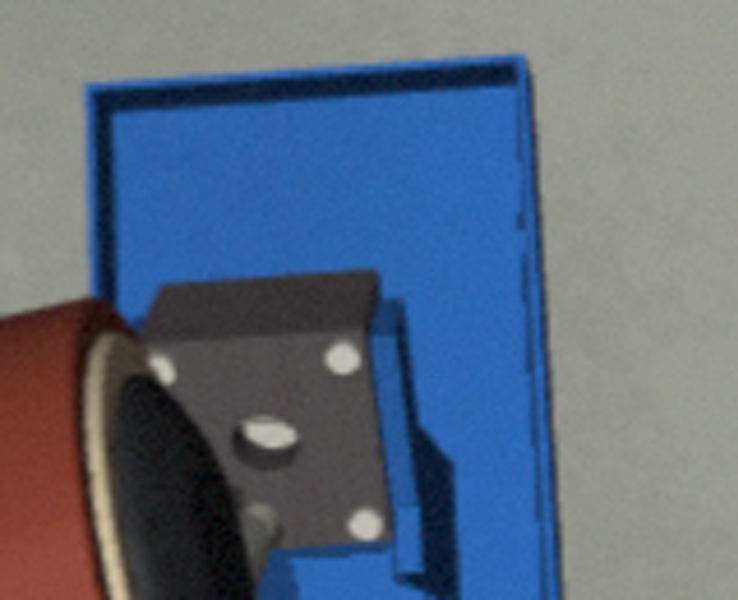

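View pics/w8.png

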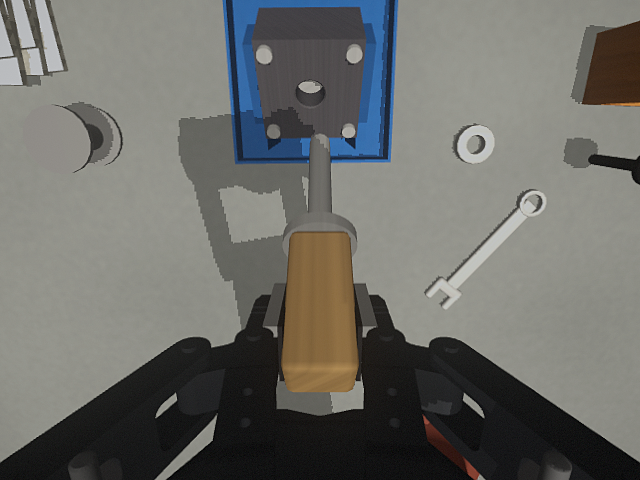

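Run:
```python
from h import *
np.set_printoptions(precision=4,suppress=True)
w=snap('wrist','w9'); s=snap('side','s9');o=ctrl.get_obs();R=Ro.from_rotvec(o['tool_rot']).as_matrix();print(o['tool_pos'],R[:,1])
m=tri([ray(w,(310,93)),ray(s,(300+253/3.53,180+477/3.53))]);print('mouth',m,atz(w,(310,93),.145))
n=tri([ray(w,(320,138)),ray(s,(300+356/3.53,180+362/3.53))]);print('nose',n,'tool',R.T@(n[0]-o['tool_pos']))
u=np.array([-.572,-.041,.819]);v=n[0]-m[0];a=v@u;print('along',a,'lateral',v-a*u)
v=n[0]-[.502,.1795,.145];a=v@u;print('along',a,'lateral',v-a*u)
```

```text
[0.4098 0.169  0.2688] [ 0.062 -0.998  0.01 ]
mouth (array([0.5028, 0.1794, 0.1434]), [0.0008339182635990221, 0.0008339182635989956]) [0.5036 0.1793 0.145 ]
nose (array([0.474 , 0.1712, 0.1891]), [0.0022187132441029915, 0.002218713244103071]) tool [0.0649 0.0009 0.0793]
along 0.054208497097643346 lateral [ 0.0022 -0.0059  0.0013]
along 0.052428367936970276 lateral [ 0.002  -0.0061  0.0011]
```

Emit:
{"name": "step_arm", "arguments": {
  "moves": [
    [0,-0.002,0.006,-0.001,0.5],
    [0,0,0,0,0],
    [0,0.008,0.0006,-0.011,0],
    [0,0.008,0.0006,-0.011,0],
    [0,0.007,0.0005,-0.01,0],
    [0,0,0,0,0],
    [0,0,0,0,0]
  ]
}}

```text
t: 11.25
tool_pos: [0.4324, 0.1762, 0.2322]
tool_rot: [3.129, 0.109, -0.015]
contact_force: [0.9, 0.1, -1.7]
opening: 0.0253
```

```bash
python3 look.py side 300,200,480,350 s10;python3 look.py wrist 200,0,440,180 w10
```

```text
11.3 [0.43230009 0.17617426 0.23221036] [ 3.12878136  0.10883677 -0.01516823] [ 0.66345996 -1.15069202 -2.38343227] [-0.01297947  0.03004026 -0.01871129] 0.025267031623290605
scale 4.0
11.35 [0.43235861 0.17620743 0.23246559] [ 3.12889357  0.1088028  -0.01434788] [-0.05722786 -0.44323312 -2.64537566] [-0.03817169 -0.0504508  -0.00039155] 0.025301181547504614
scale 3.3333333333333335
```

View pics/s10z.png

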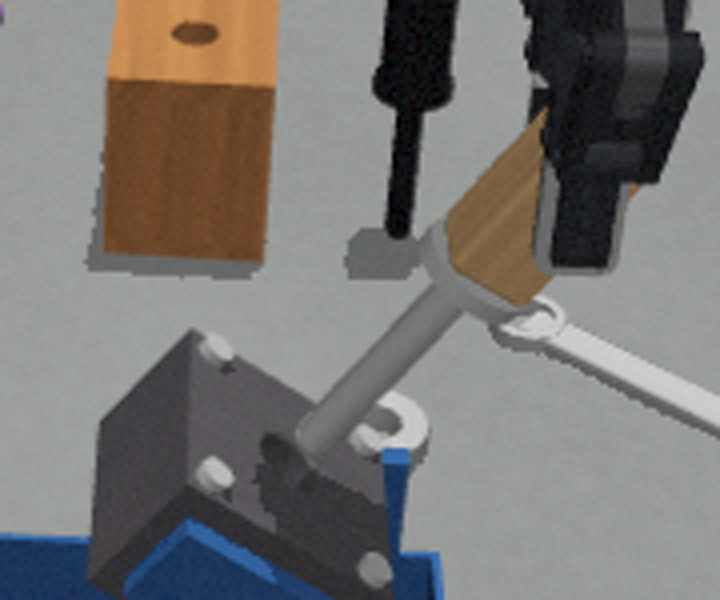

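View pics/w10z.png

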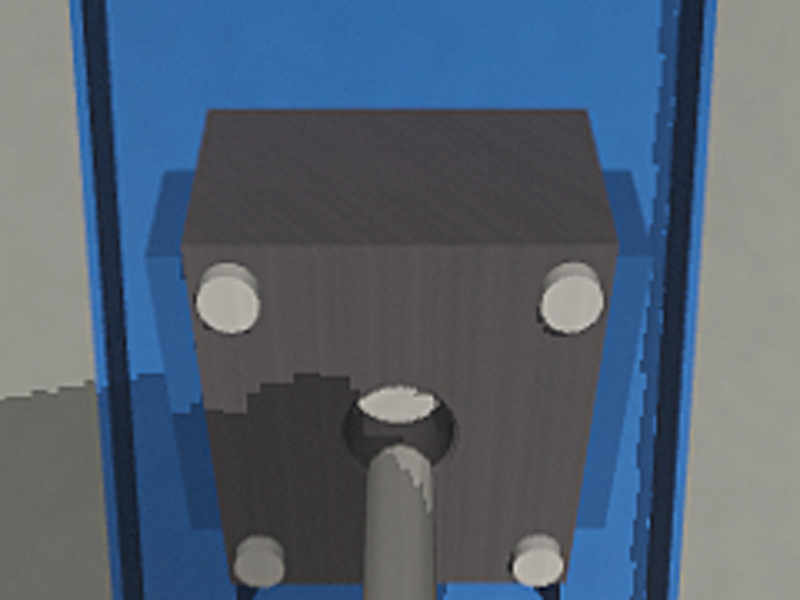

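Run:
```python
from h import *
np.set_printoptions(precision=4,suppress=True)
w=snap('wrist','w11'); s=snap('side','s11');o=ctrl.get_obs();R=Ro.from_rotvec(o['tool_rot']).as_matrix()
u=np.array([-.572,-.041,.819])
m=tri([ray(w,(200+398/3.333,432/3.333)),ray(s,(300+285/4,200+463/4))]);print('mouth',m)
n=tri([ray(w,(200+400/3.333,470/3.333)),ray(s,(300+314/4,200+440/4))]);print('nose',n)
for c in(m[0],np.array([.5025,.1795,.145])):
  v=n[0]-c;a=v@u;print('along',a,'lateral',v-a*u)
def pl(uv):
    c,v=ray(s,uv);n=R[:,1];return c+v*((o['tool_pos']-c)@n)/(v@n)
P=[pl((300+x/4,200+y/4)) for x,y in [(315,440),(448,293)]]
d=P[1]-P[0];print(P,np.degrees(np.arctan2(-d[0],d[2])),np.linalg.norm(d))
```

```text
mouth (array([0.5028, 0.1795, 0.1424]), [0.0003983980480946199, 0.0003983980480946232])
nose (array([0.4957, 0.1788, 0.1515]), [0.0012226717642187742, 0.0012226717642187354])
along 0.011579210402448784 lateral [-0.0005 -0.0003 -0.0003]
along 0.009254560994658174 lateral [-0.0015 -0.0003 -0.001 ]
[array([0.4943, 0.1797, 0.1525]), array([0.4611, 0.178 , 0.2088])] 30.491548279717723 0.06533344341370978
```

Emit:
{"name": "step_arm", "arguments": {
  "moves": [
    [0,0.0055,0.0004,-0.0083,0],
    [0,0.0055,0.0004,-0.0083,0],
    [0,0.0028,0.0002,-0.0042,0],
    [0,0,0,0,0]
  ]
}}

```text
t: 11.95
tool_pos: [0.4472, 0.1773, 0.2107]
tool_rot: [3.129, 0.109, -0.012]
contact_force: [-0.1, -0.0, -1.8]
opening: 0.0255
```

```bash
python3 look.py side 300,200,480,350 s12;python3 look.py wrist 200,0,440,180 w12
```

```text
12.0 [0.44718195 0.17733854 0.21086046] [ 3.1291294   0.10912008 -0.01206245] [-0.02227166 -0.63060651 -2.18837178] [-0.00702234  0.01467587  0.01505138] 0.02554888647386185
scale 4.0
12.05 [0.44726898 0.17740714 0.21124496] [ 3.12931747  0.10904754 -0.01099062] [ 0.27222229  0.30276797 -2.07995264] [ 0.01452661 -0.01126967 -0.00254382] 0.025094124242706444
scale 3.3333333333333335
```

View pics/s12z.png

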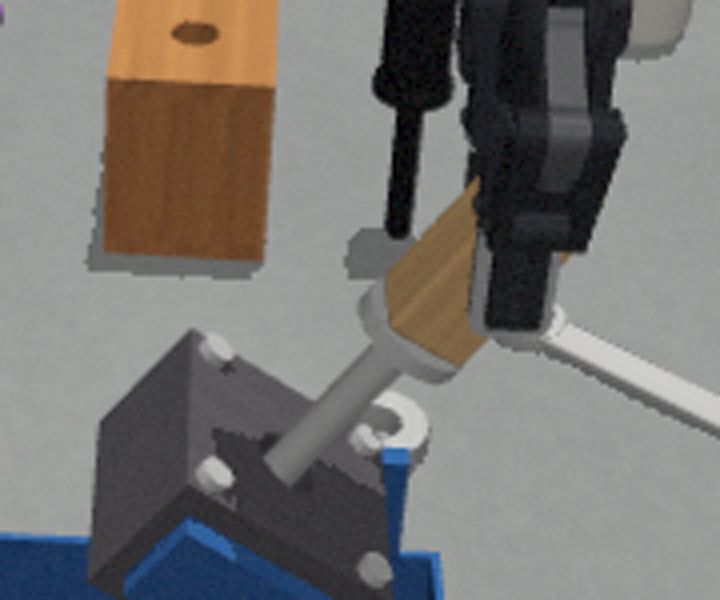

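View pics/w12z.png

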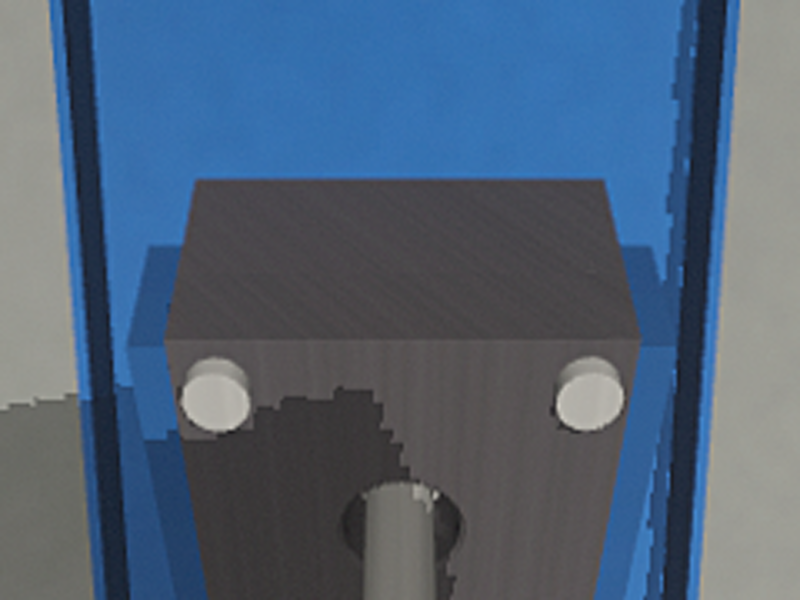

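Emit:
{"name": "step_arm", "arguments": {
  "moves": [
    [0,0.0056,0.0004,-0.0082,0],
    [0,0.0056,0.0004,-0.0082,0]
  ],
  "newtons": 90
}}

```text
t: 12.3
tool_pos: [0.4588, 0.1784, 0.1965]
tool_rot: [3.13, 0.11, -0.01]
contact_force: [-4.4, -0.6, 3.1]
opening: 0.0249
```

```bash
python3 look.py side 300,200,480,350 s13;python3 look.py wrist 200,0,440,180 w13
```

```text
12.35 [0.45913561 0.17839144 0.19516823] [ 3.12957214  0.10941071 -0.01049768] [-1.08539981 -1.10232617  1.05272746] [ 0.11087218 -0.09509366 -0.00168256] 0.02524344152486197
scale 4.0
12.4 [0.45911742 0.17835949 0.19525165] [ 3.12954631  0.10925227 -0.00980446] [-0.13782469  0.44630351 -2.15668532] [0.01705665 0.04730187 0.02843281] 0.024780306933811762
scale 3.3333333333333335
```

View pics/s13z.png

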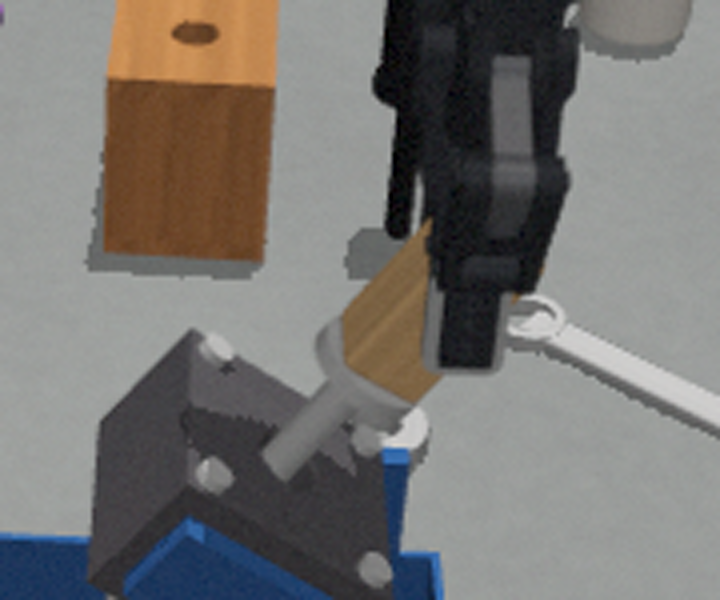

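Emit:
{"name": "step_arm", "arguments": {
  "moves": [
    [0,0.0052,0.0004,-0.0084,0],
    [0,0.0052,0.0004,-0.0084,0],
    [0,0.002,0.0002,-0.0033,0]
  ]
}}

```text
t: 12.78
tool_pos: [0.4725, 0.1793, 0.1724]
tool_rot: [3.13, 0.109, -0.009]
contact_force: [0.1, 0.2, -1.7]
opening: 0.0247
```

```bash
python3 look.py side 230,200,480,460 s14;python3 look.py wrist 0,0,640,480 w14
```

```text
12.825 [0.47235146 0.17926285 0.17211203] [ 3.12937967  0.10915443 -0.00991437] [-0.85397949 -0.99367285 -3.37025779] [-0.01567688  0.05186177 -0.00493217] 0.024993464761877002
scale 2.3076923076923075
12.875 [0.47223312 0.17931973 0.17268352] [ 3.1294327   0.10924372 -0.00979487] [ 0.79936286 -0.14033126 -2.37326626] [-0.01999819  0.02885814 -0.04170612] 0.024480450032309045
scale 1.25
```

View pics/s14z.png

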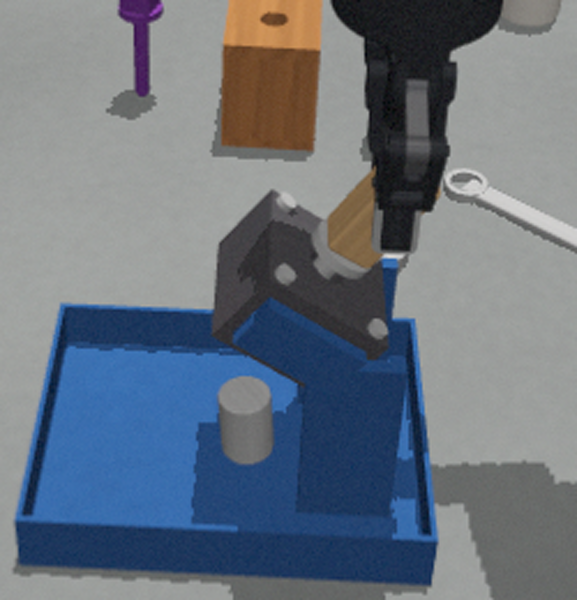

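View pics/w14.png

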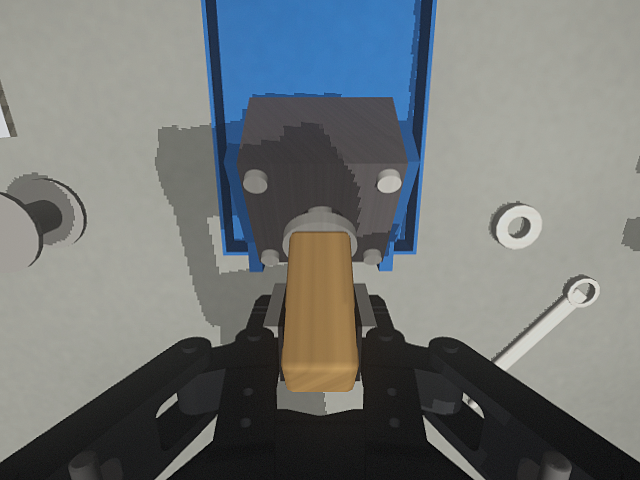

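Emit:
{"name": "step_arm", "arguments": {
  "moves": [
    [0,-0.0085,-0.0006,0.0125,0],
    [0,-0.0085,-0.0006,0.0125,0],
    [0,-0.0085,-0.0006,0.0125,0],
    [0,-0.0085,-0.0006,0.0125,0],
    [0,-0.0085,-0.0006,0.0125,0],
    [0,-0.0085,-0.0006,0.0125,0],
    [0,-0.004,0,0.03,0],
    [0,0,0,0,0],
    [0,0,0,0,0]
  ]
}}

```text
t: 14.0
tool_pos: [0.4128, 0.1756, 0.2863]
tool_rot: [3.131, 0.11, -0.002]
contact_force: [0.2, 0.2, -2.3]
opening: 0.025
```

```bash
python3 look.py side 230,150,480,460 s15;python3 look.py wrist 0,0,640,480 w15
```

```text
14.05 [0.41301693 0.17567917 0.28655677] [ 3.13067694e+00  1.10085657e-01 -1.26075986e-03] [-0.15733701 -0.43385465 -2.54043168] [ 0.01398638  0.05160462 -0.0009007 ] 0.024967150033889326
scale 1.935483870967742
14.1 [0.41296918 0.17565292 0.28629468] [ 3.13051766e+00  1.10062141e-01 -2.17220431e-03] [ 0.64629876 -0.35894467 -2.72590945] [ 0.04226794 -0.03086191 -0.04498659] 0.025184205710016866
scale 1.25
```

View pics/s15z.png

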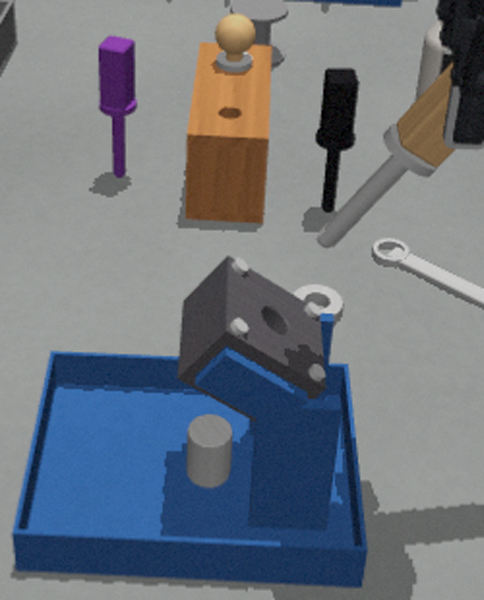

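View pics/w15.png

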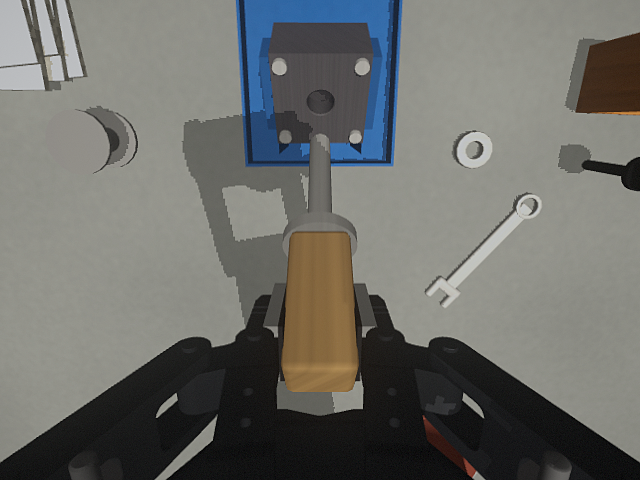

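Emit:
{"name": "step_arm", "arguments": {
  "moves": [
    [0,0.0095,-0.041,0,0],
    [0,0.0095,-0.041,0,0],
    [0,0.0095,-0.041,0,0],
    [0,0.0095,-0.041,0,0],
    [0,0.0095,-0.041,0,0],
    [0,0.0095,-0.041,0,0],
    [0,0.0095,-0.041,0,0],
    [0,0.0095,-0.035,0,0],
    [0,0,0,0,0],
    [0,0,0,-0.03,0],
    [0,0,0,-0.03,0],
    [0,0,0,0,0],
    [0,0,0,0,0]
  ]
}}

```text
t: 15.72
tool_pos: [0.4853, -0.1538, 0.2096]
tool_rot: [3.139, 0.115, -0.037]
contact_force: [0.8, 0.2, -1.1]
opening: 0.025
```

```bash
python3 look.py side 260,90,440,225 s16;python3 look.py wrist 160,0,480,240 w16;python3 look.py top 360,180,520,300 t16
```

```text
15.775 [ 0.48514535 -0.15376925  0.2094725 ] [ 3.13926137  0.11465393 -0.03719756] [-0.04889734 -0.10875902 -1.68812033] [ 0.03928306 -0.04377439  0.01228764] 0.024819009044635684
scale 4.444444444444445
15.825 [ 0.48535243 -0.15397883  0.20983298] [ 3.13880898  0.11445892 -0.03605621] [-0.23464192 -0.63074961 -2.29448395] [ 0.00790236  0.00445958 -0.02693689] 0.025507825769572477
scale 2.5
15.875 [ 0.48553067 -0.15418322  0.21011827] [ 3.13844065  0.11416699 -0.03510341] [-0.80118205 -0.33598474 -2.16192626] [ 0.0257111  -0.03186501 -0.02203907] 0.02495156939677532
scale 5.0
```

View pics/s16z.png

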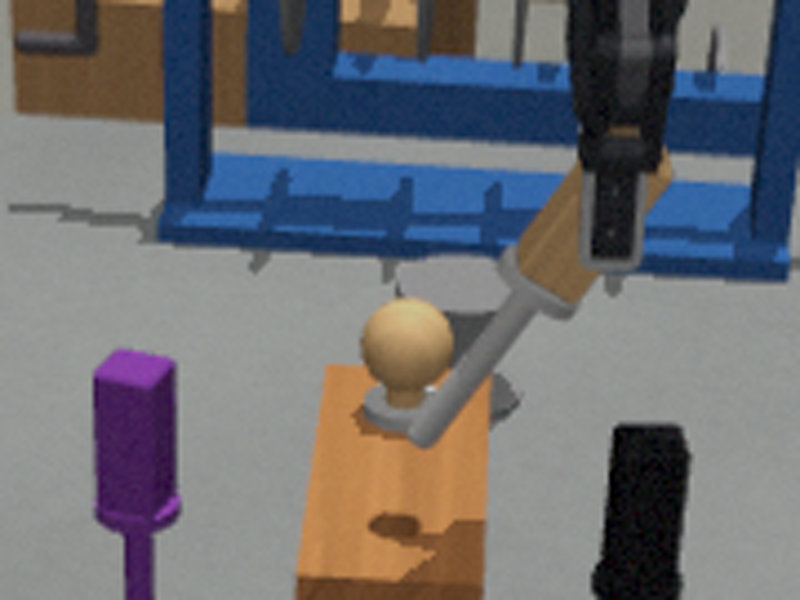

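View pics/w16z.png

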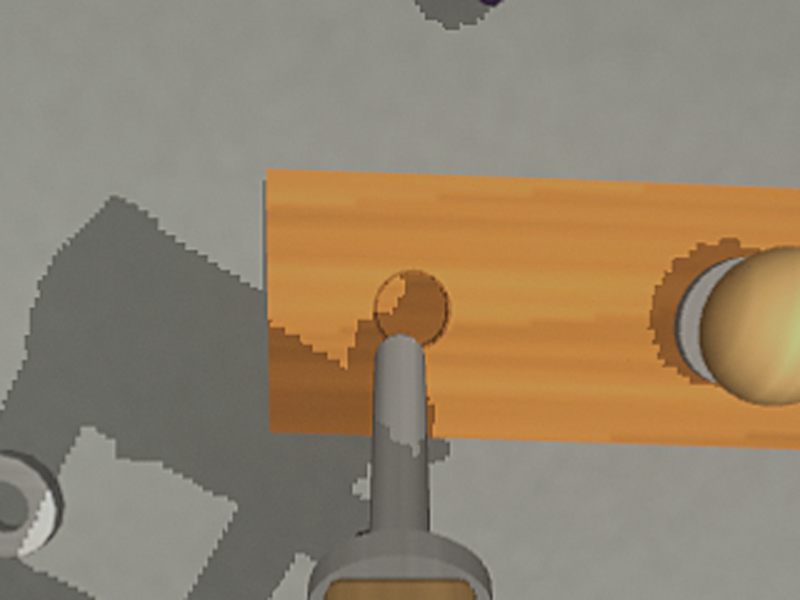

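View pics/t16z.png

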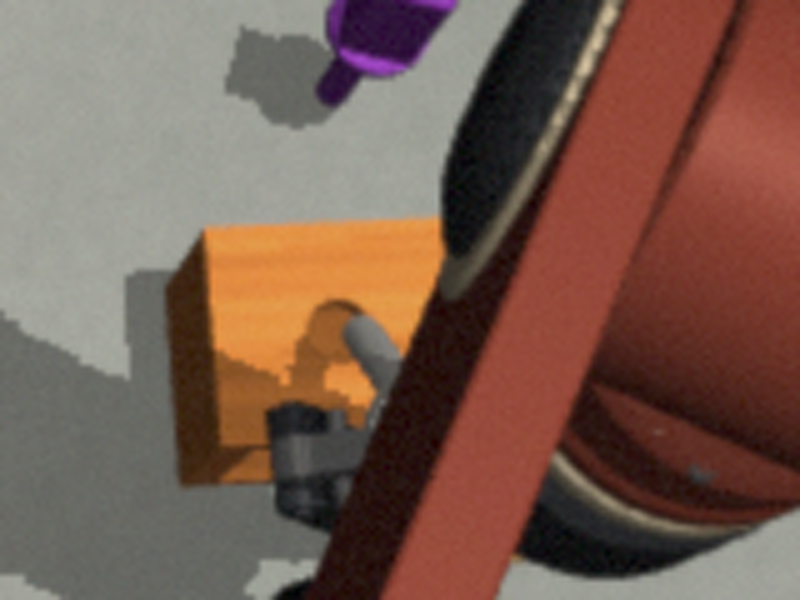

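Run:
```python
from h import *
np.set_printoptions(precision=4,suppress=True)
w=snap('wrist','w17'); s=snap('side','s17');t=snap('top','t17');o=ctrl.get_obs();R=Ro.from_rotvec(o['tool_rot']).as_matrix();print(o['tool_pos'],R)
h=[atz(w,(160+412/2.5,310/2.5),.09),atz(s,(260+395/4.444,90+525/4.444),.09),atz(t,(427.75,246.25),.09)];print(*h)
print(tri([ray(w,(160+412/2.5,310/2.5)),ray(s,(260+395/4.444,90+525/4.444)),ray(t,(427.75,246.25))]))
n=tri([ray(w,(160+400/2.5,345/2.5)),ray(s,(260+424/4.444,90+436/4.444)),ray(t,(360+360/5,180+330/5))]);print('nose',n,R.T@(n[0]-o['tool_pos']))
def pl(uv):
    c,v=ray(s,uv);n=R[:,1];return c+v*((o['tool_pos']-c)@n)/(v@n)
P=[pl((260+x/4.444,90+y/4.444)) for x,y in [(424,436),(523,302)]]
d=P[1]-P[0];print(np.degrees(np.arctan2(-d[0],d[2])),np.linalg.norm(d))
```

```text
[ 0.4855 -0.1544  0.2099] [[ 0.9971  0.0724 -0.0224]
 [ 0.0724 -0.9974 -0.0017]
 [-0.0224  0.0001 -0.9997]]
[ 0.5579 -0.1534  0.09  ] [ 0.5551 -0.1489  0.09  ] [ 0.5556 -0.1518  0.09  ]
(array([ 0.5564, -0.153 ,  0.0872]), [0.001426105422844131, 0.0011336297064367246, 0.0006785387272657827])
nose (array([ 0.5483, -0.1504,  0.1284]), [0.0025280553301460875, 0.0025459536567673654, 0.0003888732554804323]) [0.0647 0.0005 0.0801]
30.42840049906133 0.06567589477264595
```

Emit:
{"name": "step_arm", "arguments": {
  "moves": [
    [0,0.0095,-0.003,0,0],
    [0,0,0,-0.015,0],
    [0,0,0,-0.012,0],
    [0,0,0,0,0],
    [0,0,0,0,0]
  ]
}}

```text
t: 16.65
tool_pos: [0.4955, -0.1576, 0.1807]
tool_rot: [3.139, 0.113, -0.036]
contact_force: [0.8, 0.2, -1.4]
opening: 0.0251
```

```bash
python3 look.py side 260,90,440,225 s18;python3 look.py wrist 160,0,480,240 w18
```

```text
16.7 [ 0.49537912 -0.15756189  0.18059904] [ 3.1389461   0.11334615 -0.03652774] [-0.15928263  0.29477978 -2.49821576] [ 0.04550216  0.01333123 -0.00771542] 0.02497704243026547
scale 4.444444444444445
16.75 [ 0.49554188 -0.15760604  0.18091533] [ 3.13868452  0.11341357 -0.03574583] [-0.13140265 -0.53772505 -2.29233853] [ 0.02363789 -0.02175737 -0.00988006] 0.02513442295586502
scale 2.5
```

View pics/s18z.png

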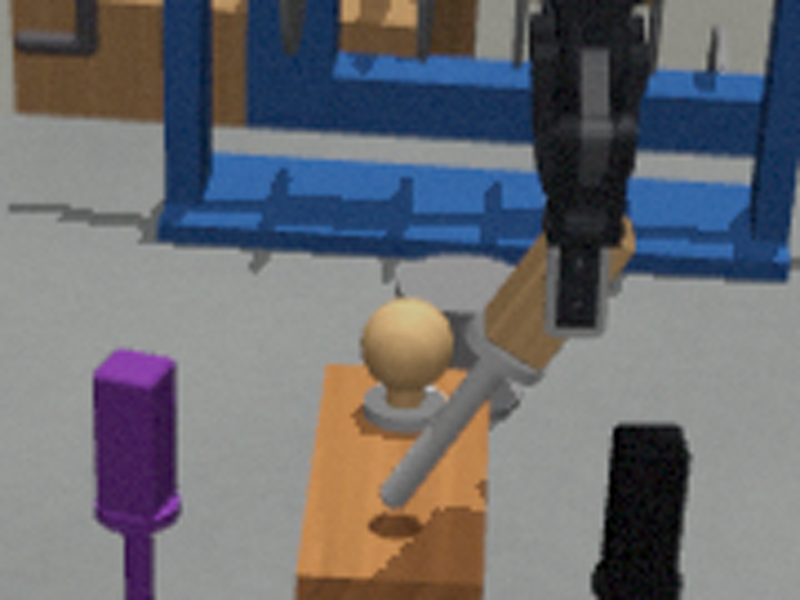

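View pics/w18z.png

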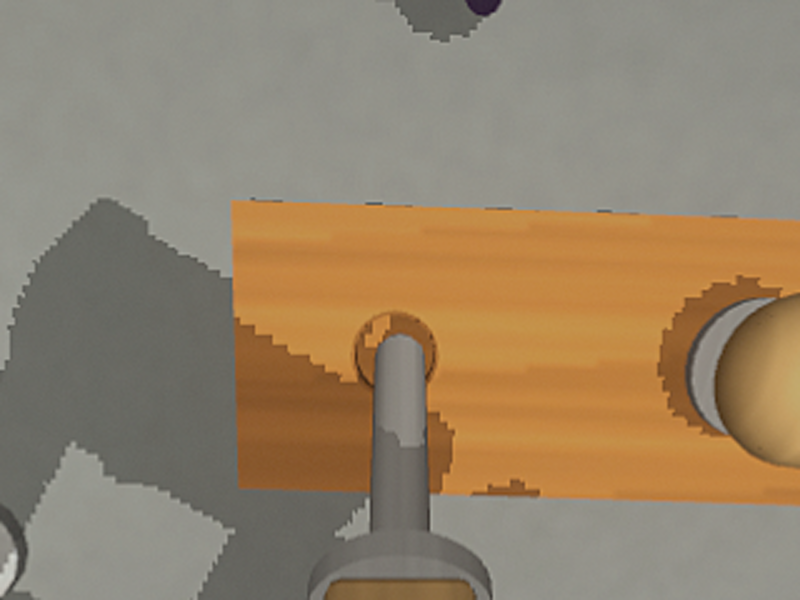

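Emit:
{"name": "step_arm", "arguments": {
  "moves": [
    [0,0,0,-0.009,0],
    [0,0,0,-0.008,0],
    [0,0,0,0,0],
    [0,0,0,0,0]
  ],
  "newtons": 20
}}

```text
t: 17.25
tool_pos: [0.4957, -0.1577, 0.1632]
tool_rot: [3.138, 0.113, -0.035]
contact_force: [0.3, 0.5, -2.5]
opening: 0.0248
```

```bash
python3 look.py side 260,90,440,225 s19
```

```text
17.3 [ 0.49561616 -0.15768526  0.16311001] [ 3.13835845  0.1132904  -0.03480019] [-0.65907159  0.2096131  -1.52271104] [0.05970216 0.04194189 0.02116742] 0.025032833043086938
scale 4.444444444444445
```

View pics/s19z.png

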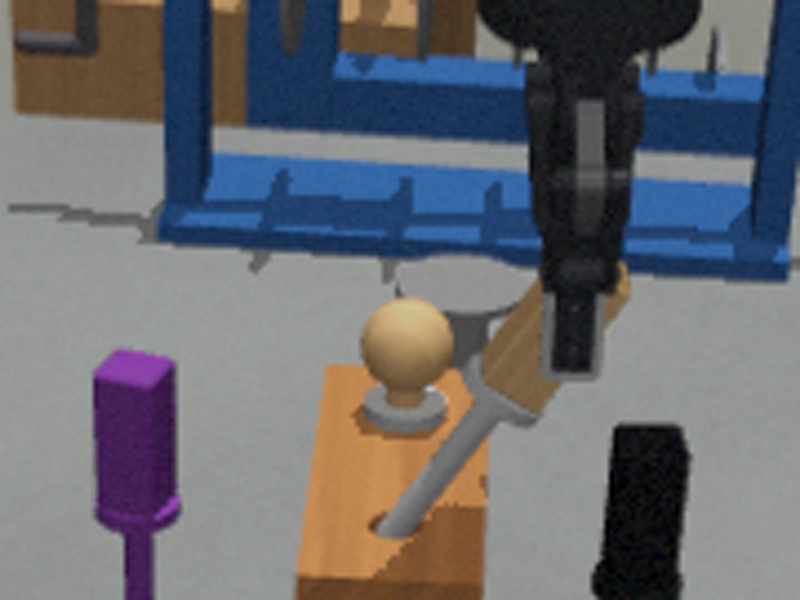

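Nose is in the hole at about (397,525), no contact force. Now swing upright.

Emit:
{"name": "step_arm", "arguments": {
  "moves": [
    [0,0.0063,0.0005,0.003,0],
    [0,0.0063,0.0005,0.003,0],
    [0,0.0076,0.0005,0.003,0],
    [0,0.0076,0.0005,0.003,0],
    [0,0,0,0,0]
  ]
}}

```text
t: 17.92
tool_pos: [0.5154, -0.1555, 0.1719]
tool_rot: [-3.137, -0.113, 0.082]
contact_force: [-1.0, -0.5, -1.4]
opening: 0.0252
```

```bash
python3 look.py side 260,90,440,225 s20
```

```text
17.975 [ 0.51552088 -0.15551475  0.17190784] [-3.13729384 -0.1132019   0.08029699] [-2.0900955  -1.01933835 -2.19363436] [-0.01727236  0.66476283 -0.00355016] 0.02480357685268946
scale 4.444444444444445
```

View pics/s20z.png

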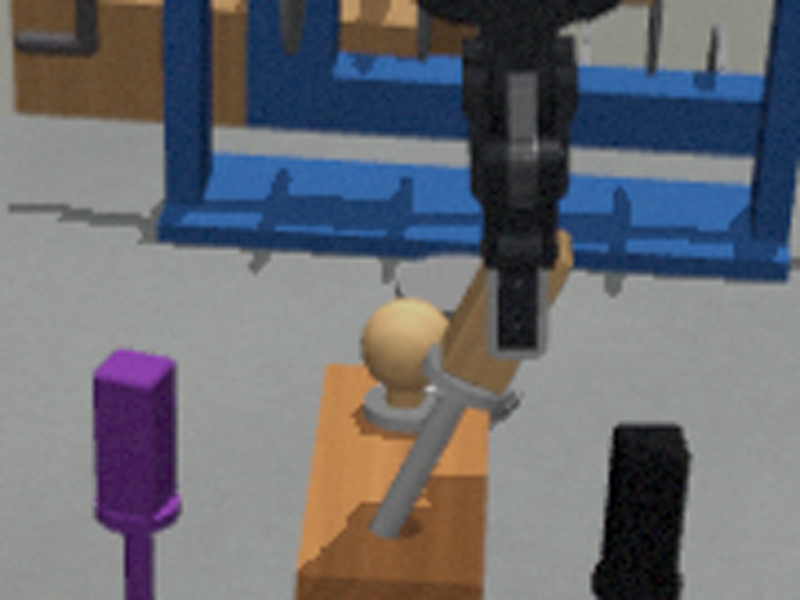

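Emit:
{"name": "step_arm", "arguments": {
  "moves": [
    [0,0.009,0.0005,0.0025,0],
    [0,0.009,0.0005,0.002,0],
    [0,0.009,0.0005,0.001,0],
    [0,0.009,0.0005,0.0005,0],
    [0,0,0,0,0]
  ]
}}

```text
t: 18.6
tool_pos: [0.546, -0.1536, 0.1768]
tool_rot: [-3.135, -0.112, 0.11]
contact_force: [-1.3, 0.3, -2.7]
opening: 0.0247
```

```bash
python3 look.py side 260,90,440,225 s21
```

```text
18.65 [ 0.54609799 -0.15361049  0.17685961] [-3.13549507 -0.11225763  0.10930868] [-2.04116387 -0.61425334 -3.06957435] [-0.0849859   0.40228257  0.01950897] 0.025300104878764457
scale 4.444444444444445
```

View pics/s21z.png

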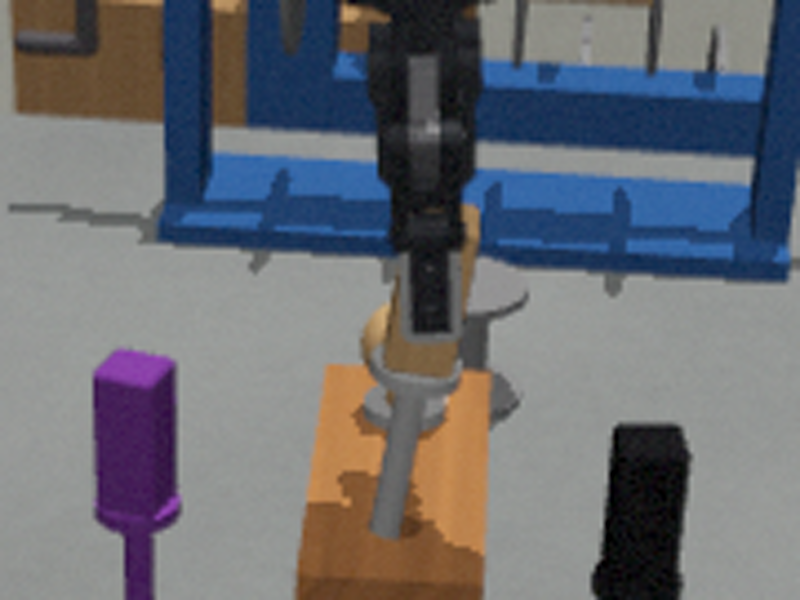

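Emit:
{"name": "step_arm", "arguments": {
  "moves": [
    [0,0.009,0.0003,0.0003,0],
    [0,0.008,0.0003,0,0],
    [0,0,0,0,0]
  ]
}}

```text
t: 19.02
tool_pos: [0.5605, -0.1529, 0.1768]
tool_rot: [-3.134, -0.112, 0.122]
contact_force: [-1.1, 0.2, -3.0]
opening: 0.0249
```

```bash
python3 look.py side 260,90,440,225 s22; python3 look.py wrist 160,0,480,400 w22
```

```text
19.075 [ 0.56049975 -0.1528796   0.17679669] [-3.13421163 -0.11141722  0.12071271] [-2.30929822 -0.37051479 -2.83991024] [-0.06875017  0.46211044 -0.02151038] 0.025138854117138718
scale 4.444444444444445
19.125 [ 0.56047976 -0.15287524  0.17681694] [-3.13424641 -0.11137902  0.12047993] [-2.28662855  0.40856736 -3.00004733] [-0.0031139   0.3968082   0.01622828] 0.025028070651501907
scale 1.5
```

View pics/s22z.png

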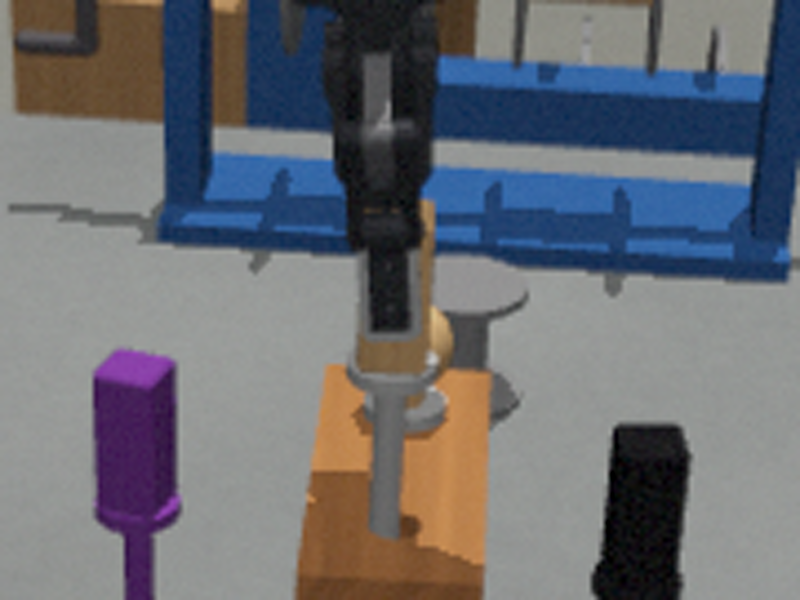

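View pics/w22z.png

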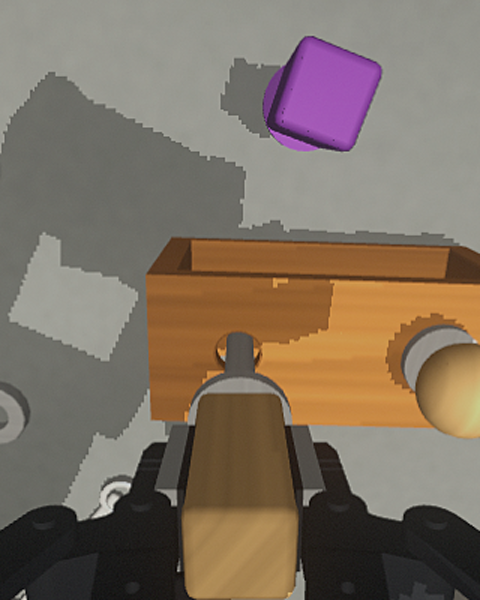

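Run:
```python
from h import *
np.set_printoptions(precision=4,suppress=True)
s=snap('side','s23');o=ctrl.get_obs();R=Ro.from_rotvec(o['tool_rot']).as_matrix();print(R)
def pl(uv):
    c,v=ray(s,uv);n=np.array([-.07,.997,0]);return c+v*((o['tool_pos']-c)@n)/(v@n)
P=[pl((260+x/4.444,90+y/4.444)) for x,y in [(386,528),(390,395)]]
d=P[1]-P[0];print(P,np.degrees(np.arctan2(-d[0],d[2])))
```

```text
[[ 0.9945  0.0708 -0.0768]
 [ 0.0711 -0.9975  0.0003]
 [-0.0766 -0.0057 -0.997 ]]
[array([ 0.5587, -0.153 ,  0.0859]), array([ 0.5593, -0.1529,  0.1437])] -0.5527470547023104
```

Emit:
{"name": "step_arm", "arguments": {
  "moves": [
    [0,-0.003,0.0005,0,0],
    [0,0,0,-0.008,0],
    [0,0,0,-0.012,0],
    [0,0,0,-0.012,0],
    [0,0,0,0,0]
  ],
  "newtons": 40
}}

```text
t: 19.8
tool_pos: [0.5586, -0.1521, 0.1431]
tool_rot: [-3.135, -0.111, 0.112]
contact_force: [0.9, 0.3, -2.4]
opening: 0.025
```

```bash
python3 look.py side 260,90,440,225 s24; python3 look.py wrist 160,0,480,400 w24
```

```text
19.85 [ 0.5589783  -0.15231677  0.14378566] [-3.13537944 -0.11124646  0.10999721] [ 0.25633725 -0.30845512 -1.56238725] [ 0.02668051 -0.06683186  0.00411089] 0.02474905457794759
scale 4.444444444444445
19.9 [ 0.55941705 -0.15250379  0.14460904] [-3.13597755 -0.11125676  0.10816737] [ 0.40894326  0.07830585 -1.91058654] [ 0.01353997 -0.05812001  0.00577364] 0.02503637226716034
scale 1.5
```

View pics/s24z.png

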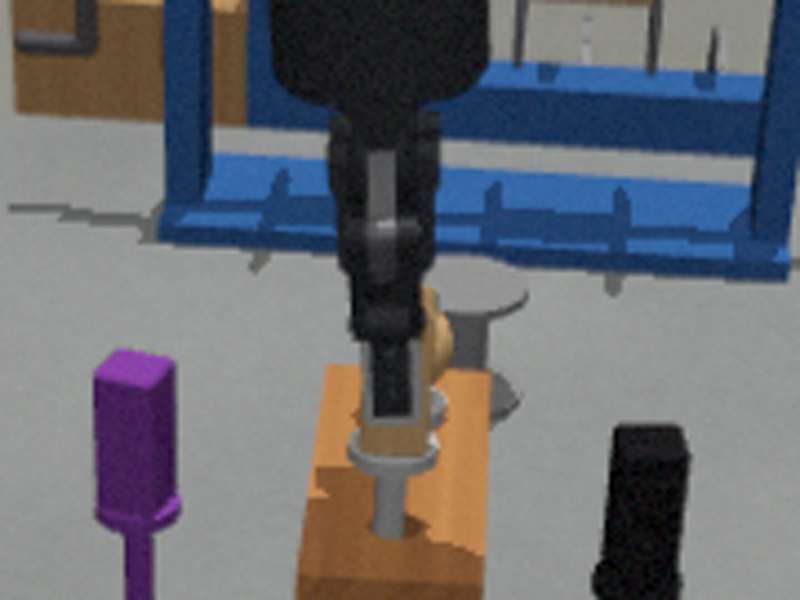

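View pics/w24z.png

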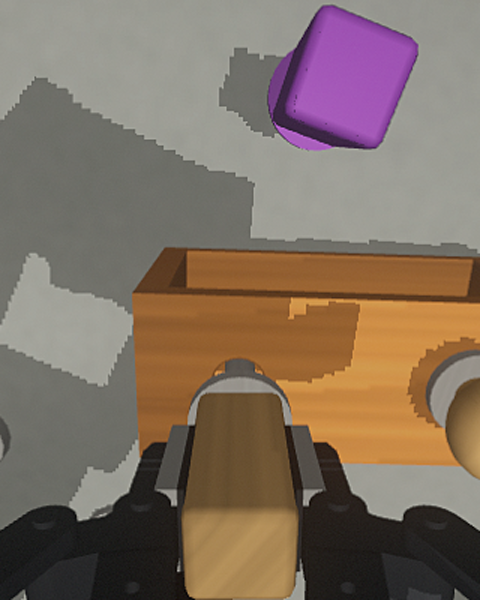

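Emit:
{"name": "step_arm", "arguments": {
  "moves": [
    [0,-0.002,0,-0.01,0],
    [0,0,0,-0.012,0],
    [0,0,0,-0.008,0],
    [0,0,0,0,0]
  ]
}}

```text
t: 20.4
tool_pos: [0.558, -0.1528, 0.1136]
tool_rot: [-3.137, -0.111, 0.105]
contact_force: [-0.5, 0.5, -2.2]
opening: 0.025
```

```bash
python3 look.py side 260,90,440,225 s25
```

```text
20.45 [ 0.55793692 -0.15278594  0.1136317 ] [-3.13689431 -0.11120182  0.10527165] [ 0.62361348 -1.39139718 -1.51228442] [ 0.03451266 -0.02332819  0.05893611] 0.025042219812582523
scale 4.444444444444445
```

View pics/s25z.png

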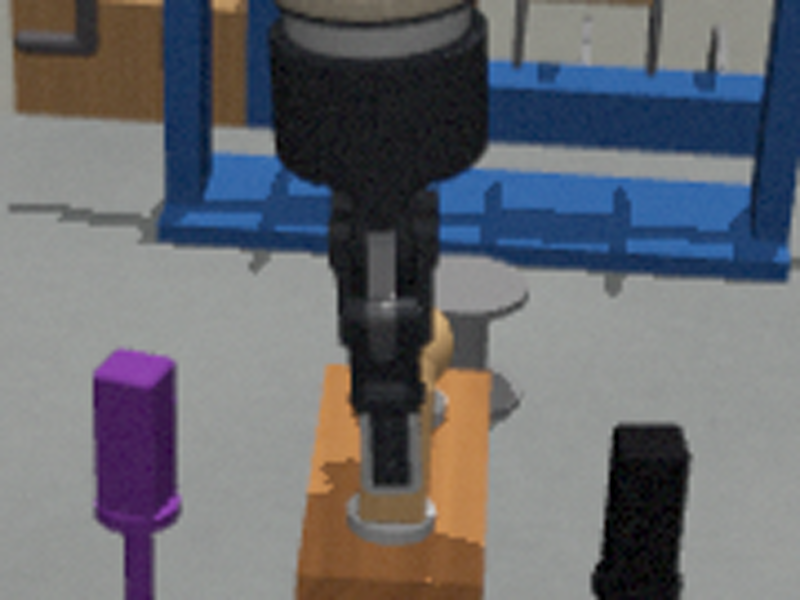

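Emit:
{"name": "step_arm", "arguments": {
  "moves": [
    [0,0,0,-0.003,0],
    [0,0,0,0,0]
  ],
  "newtons": 20
}}

```text
t: 20.7
tool_pos: [0.5589, -0.1531, 0.1141]
tool_rot: [-3.138, -0.111, 0.103]
contact_force: [-0.1, -0.1, -1.3]
opening: 0.0246
```

Emit:
{"name": "step_arm", "arguments": {
  "moves": [
    [0,0,0,-0.003,0],
    [0,0,0,0,0]
  ]
}}

```text
t: 20.95
tool_pos: [0.5599, -0.1533, 0.1137]
tool_rot: [3.138, 0.111, -0.1]
contact_force: [0.8, -0.1, -2.2]
opening: 0.025
```

Emit:
{"name": "step_arm", "arguments": {
  "moves": [
    [0,-0.003,0,-0.006,0],
    [0,0,0,-0.004,0]
  ]
}}

```text
t: 21.2
tool_pos: [0.5604, -0.1535, 0.1133]
tool_rot: [3.137, 0.111, -0.091]
contact_force: [-10.6, 2.7, 16.3]
opening: 0.0247
```

```bash
python3 look.py side 260,90,440,225 s26
```

```text
21.25 [ 0.56038017 -0.15348347  0.11333029] [ 3.13740227  0.11104721 -0.09098135] [-8.34642482  4.24662029 18.68763737] [ 0.7490975   2.06433592 -0.02408648] 0.024870520274726075
scale 4.444444444444445
```

View pics/s26z.png

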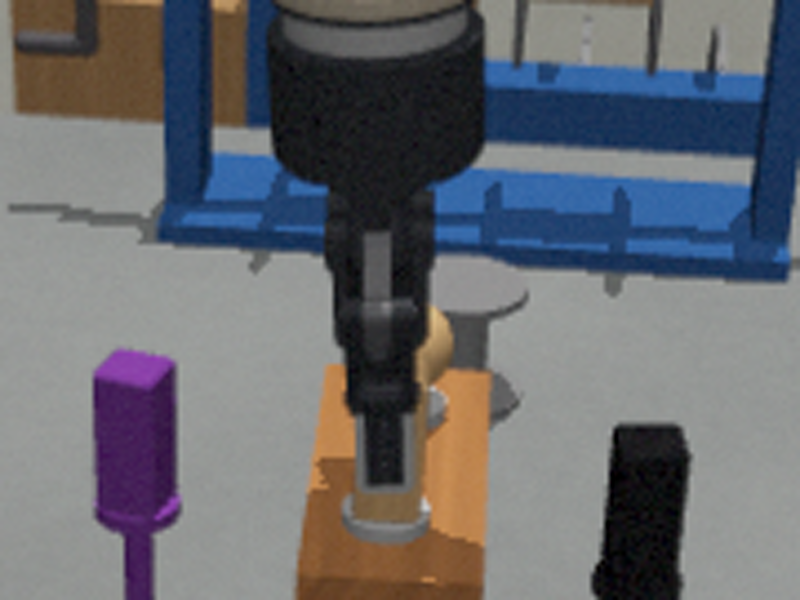

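Emit:
{"name": "step_arm", "arguments": {
  "moves": [
    [0.3,0,0,0.001,0],
    [0.55,0,0,0,0],
    [0.55,0,0,0,0],
    [0.55,0,0,0,0]
  ]
}}

```text
t: 21.75
tool_pos: [0.5602, -0.1535, 0.1135]
tool_rot: [3.137, 0.111, -0.09]
contact_force: [-0.4, 0.1, 0.2]
opening: 0.0469
```

```bash
python3 look.py side 260,90,440,225 s27; python3 look.py wrist 160,0,480,400 w27
```

```text
21.8 [ 0.56014454 -0.15348773  0.11341682] [ 3.13738878  0.11083193 -0.09078551] [ 0.02844035 -1.44763716 -0.10574848] [ 0.04809812 -0.04593206  0.04867533] 0.04686296975816993
scale 4.444444444444445
21.85 [ 0.56016735 -0.15344835  0.11350018] [ 3.13737696  0.11096362 -0.09074713] [ 0.35669497 -0.61008358 -0.4900937 ] [ 0.00562621 -0.01421068  0.04248888] 0.047232086622283447
scale 1.5
```

View pics/s27z.png

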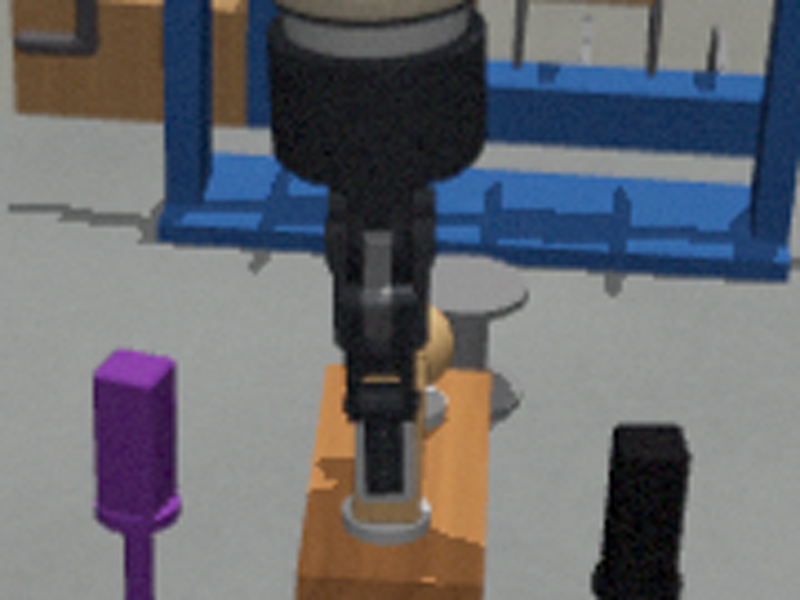

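View pics/w27z.png

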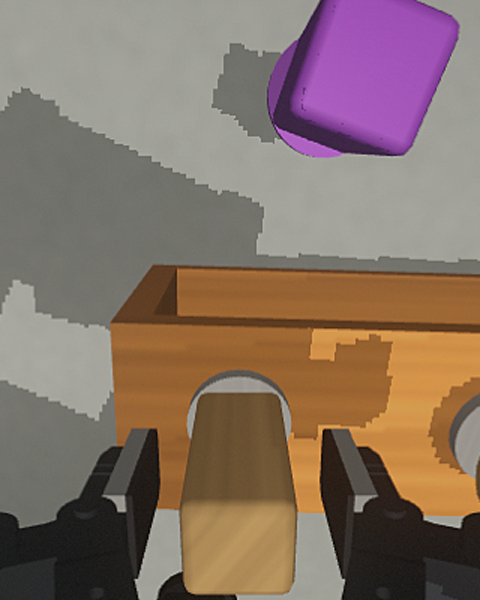

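Released, with about 10 mm clear on both sides. Raising straight up.

Emit:
{"name": "step_arm", "arguments": {
  "moves": [
    [0.55,0,0,0.015,0],
    [0.55,0,0,0.025,0],
    [0.55,0,0,0.04,0],
    [0.55,0,0,0.05,0],
    [0.55,0,0,0.05,0],
    [0.55,-0.06,0,0.02,0],
    [0.55,-0.06,0,0,0],
    [0.55,-0.06,0,0,0],
    [0.55,0,0,0,0],
    [0.55,0,0,0,0]
  ]
}}

```text
t: 23.1
tool_pos: [0.3769, -0.1532, 0.3299]
tool_rot: [3.129, 0.111, -0.073]
contact_force: [-0.2, -0.4, 0.4]
opening: 0.047
```

```bash
python3 look.py side 230,100,480,460 s28; python3 look.py top 140,150,540,340 t28
python3 - <<'E'
from h import *
np.set_printoptions(precision=4,suppress=True)
p=snap('top','t29'); print([(d['bbox'],d['p']) for q in('plug','drift_grip','short_grip') for d in ctrl.spot_in(p,q)])
E
```

```text
23.15 [ 0.37711245 -0.15318686  0.32983433] [ 3.1296309   0.11169195 -0.07400568] [ 0.39350716 -0.28505892  0.20727322] [-0.00635187 -0.07333949 -0.01534324] 0.04714028840091373
scale 1.6666666666666667
23.2 [ 0.3774203  -0.15322475  0.32940653] [ 3.1300627   0.11234262 -0.07512759] [-0.58866443 -0.18252368  0.46155312] [ 0.04394266 -0.03746051  0.02900593] 0.04673086051269083
scale 2.0
[([475.6, 224.3, 503.9, 252.8], 0.24), ([420.3, 225.5, 446.8, 255.0], 0.95), ([424.8, 165.6, 455.4, 201.3], 0.79), ([411.5, 294.3, 439.9, 319.8], 0.57), ([474.7, 225.8, 505.3, 252.7], 0.83)]
```

View pics/s28z.png

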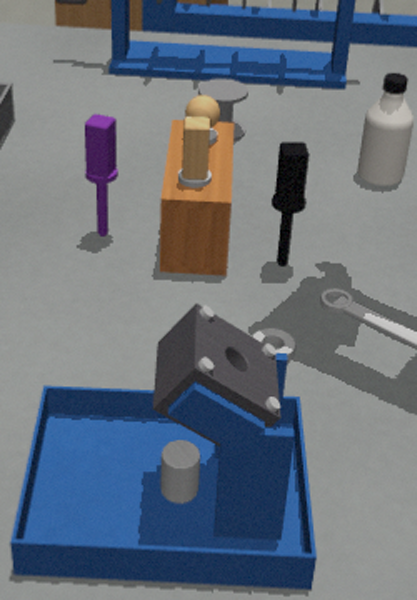

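View pics/t28z.png

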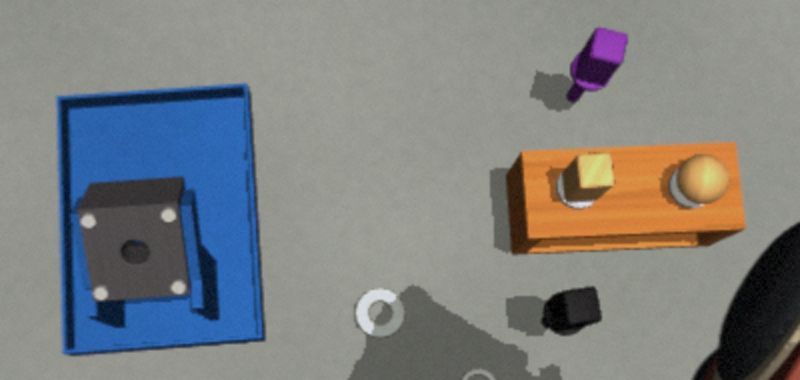

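```bash
python3 -c "
from station import ctrl
print(ctrl.finish_job(), ctrl.get_obs()['t'])"
```

```text
the job is handed in; nothing more can be done
the job is handed in; nothing more can be done
```

The job is done and handed in at about 23 s. The plug is in the catch pan, and the long drift is back upright in its own hole in the stand.

- **Tilting:** The gripper could not tilt, so I leaned the drift about 32° in the grip by swinging it with its nose caught in its stand hole.
- **Pushing the plug out:** I put the drift through the access hole and pushed. The force read about 7 N, then dropped once the plug was out.
- **Returning the drift:** I put the nose back in the hole, swung the drift upright and lowered it until the collar rested on the stand. It pressed down with about 19 N, and I released it there.

**Last checks:**
- The side picture shows the plug standing in the pan.
- The top and side pictures show the drift upright with its collar seated.
- They also show the ball-handled drift and the black and purple look-alikes where they were.
- The arm was clear, with forces near zero.

**Disagreements:**
- The network never found the plug. Its only hit in the last top picture was the ball handle, at p 0.24. In the top view the block hides the plug, so that check rests on the side picture alone.
- While I set the drift upright, the gripper leaned up to about 4° off vertical under load. This had no visible effect on the result.

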